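Put the aluminium shoes back on their stock stacks

ROBOT

A 6-joint arm with a two-finger parallel gripper is mounted at the origin on the work surface. World frame = base frame: x ahead of the robot, y to its left, z up, the work surface at z = 0. Lengths are in m, angles in rad, forces in N, time in s.
With the tool pointing down it reaches from about 0.425 to 0.95 m from the base axis. Payload 3.5 kg.
Tool frame: the origin (TCP) lies on the centre line of the jaws, within the pads' length; the fingertips stand ahead of it and the grasp point (between the pads) lies 2 mm behind it (env.finger_overhang is the x of the fingertips in the tool frame, in m); x points along the fingers, y is the direction in which the jaws open and shut, and the axes are right-handed (so a half turn about x gives the same grasp; the last joint's range is limited). The gripper opens to 85 mm and grips with 20 to 120 N. Pads are 22 mm wide; open, the fingers measure 114 mm over their backs; the gripper's body (76 mm by 85 mm) begins 54 mm behind the grasp point. The pads swing forward as they close: fully open they stand 13 mm farther back than shut.
Start: joints at [-1.494, 0.286, 1.577, -0, 1.279, -0.15], TCP at [0.152, -0.658, 0.248] pointing down, gripper open.
Joint ranges: [-2.77, 2.77], [-0.9, 2.22], [0.21, 2.48], [-1.53, 4.67], [0.24, 2.81], [-2.84, 2.84]. Speed limits (rad/s): [2.79, 2.79, 3.14, 3.14, 3.14, 3.14].

INTERFACE

Orientations are given as a unit quaternion [w, x, y, z].
In Python, from workcell import env gives the robot as it stands.
- The arm moves only by the tool carry_out, never from a script. Its argument "series" is a list of rows, each an object of numbers: "tx", "ty", "tz": the shift along the world's x, y, z normalised to -1 to 1, where 1 is 50 mm; "yaw": the turn about the world's z normalised to -1 to 1, where 1 is 0.1 rad. In form: [{"tx": .., "ty": .., "tz": .., "yaw": ..}, ...]. A call has 1 to 12 rows; each row shifts and turns the commanded pose from where the row before left it; what a row does not reach is not made up. A row lasts 1/10 s, in which the tool goes at most 50 mm and 8.59 degrees, less where a joint would pass 70% of its speed; a pose out of reach is approached as far as the arm can. A call with a number of a shift or a turn outside -1 to 1 is refused whole. A call with a gripper value outside its range is refused whole. "grip" is the opening, from 0 (shut) to 1 (fully open), set as the call begins (left out, the last holds). The fingers move at their own pace and stop on an object; "force" is the grip in N (left out, the last holds). Time passes only in rows, so rows that do not move let the fingers close. It gives the time, the measured TCP pose, the force and the opening at its end, in the units of the state.
- env.read_state(): the state, without advancing time (a new reading comes with each control period).
- env.snapshot(name): name is "side" or "top" or "wrist"; returns a dict with "image" (400x640x3 uint8, blue, green, red), "fx", "fy", "cx", "cy" (pixels), "k1" (the pictures are not rectified: a ray, as slopes to the right and down, at radius r is drawn at 1 + k1 r^2 times it, then the intrinsics apply), "eye" and "orientation" of the camera in the world; the wrist camera has in their place "hand_eye" (4x4, takes a point from camera to tool coordinates, whose origin is the TCP and whose axes are the tool frame's). Camera axes: x right, y down, z forward; pixel columns grow to the right and rows downward; lengths in m; the calibration is good to about 2 mm. A picture is of the moment at which its call begins: read the wrist's pose just before it. There is no depth.
- env.sign_off(): hands the job in, once; it reports no verdict.
Trained networks look in the newest picture that a camera, given by its name, has taken for a name from the list of things; names that differ only in an ending like _2 or _b are one class to them, and where a whole thing is asked for, a point or a joint stands for the part that bears it (a point fixed in the world has none). Each returns a list of dicts, best first, with "confidence" (0 to 1); they miss things now and then, are a little off and sometimes report something else, mostly with a low value. They report only what shows in the picture. A call takes as long as a camera call.
- env.outline_of(camera, name): "mask" (400x640 bool, what is visible of it) and "at" ([column, row] in pixels, amid what is visible of it).
The state is a dict: "time": time; "joint_pos": joint angles; "dq": joint speeds; "joint_torque": joint torques, N m; "ee_pos": TCP position; "ee_rot": TCP orientation; "ft_force": force on the tool from outside, world axes, zero at the start; "torque": the same for the moment, N m; "finger_gap": finger opening in m.
Only numpy, scipy, OpenCV 4.12 (cv2) and the standard library are available. Lean on these libraries where they do the work, as an engineer would, in place of code of your own. Each camera call takes 0.05 s, during which the arm holds its last target.

TASK

Four bright aluminium horseshoes lie loose on the farrier's bench: a plain open shoe, an egg bar, a heart bar and a short toe tip. Put each one back on the stock stack of its own pattern, flat on top, toe over toe and neatly in line with the shoes below; set them down rather than dropping them. Leave the dark steel shoe where it lies.

Things in the scene. Friction and masses are not known exactly. Their poses are not given: they have to be found in the camera images.
- plain_shoe: Loose bright aluminium plain open horseshoe (a U, open at the heels), flat on the bench. Sizes in mm: 98 wide, 100 long (x +10 to -90), 10 thick, web 20; 130 g. Can be pinched from above across the web at the toe, fingers closing along x. Origin: underside, middle of the web at the toe (front of the curve); x points out over the toe, away from the heels; z up.
- egg_shoe: Loose bright aluminium egg-bar horseshoe (a closed oval ring), flat on the bench. Sizes in mm: 98 wide, 112 long (x +10 to -102), 10 thick, web 20; 160 g. Can be pinched from above across the web at the toe, fingers closing along x. Origin: underside, middle of the web at the toe (front of the curve); x points out over the toe, away from the heels; z up.
- heart_shoe: Loose bright aluminium heart-bar horseshoe (a U with a wedge plate joining the heels, its tip 45 behind the origin), flat on the bench. Sizes in mm: 98 wide, 100 long (x +10 to -90), 10 thick, web 20; 180 g. Can be pinched from above across the web at the toe, fingers closing along x. Origin: underside, middle of the web at the toe (front of the curve); x points out over the toe, away from the heels; z up.
- tip_shoe: Loose bright aluminium toe tip (a half-moon, just the front half of a shoe), flat on the bench. Sizes in mm: 98 wide, 50 long (x +10 to -40), 10 thick, web 20; 80 g. Can be pinched from above across the web at the toe, fingers closing along x. Origin: underside, middle of the web at the toe (front of the curve); x points out over the toe, away from the heels; z up.
- plain_stack: Stock stack: two aluminium plain open horseshoes wired together, one on the other, on a black rubber mat 116 x 104 x 5 mm; fixed. Outline as the loose one; its top is 25 mm above its origin. Origin: bench level, under the middle of the web at the toe; x out over the toe; z up. A shoe well placed has its origin 25 mm above this one and the same x.
- egg_stack: Stock stack: two aluminium egg-bar horseshoes wired together, one on the other, on a black rubber mat 116 x 104 x 5 mm; fixed. Outline as the loose one; its top is 25 mm above its origin. Origin: bench level, under the middle of the web at the toe; x out over the toe; z up. A shoe well placed has its origin 25 mm above this one and the same x.
- heart_stack: Stock stack: two aluminium heart-bar horseshoes wired together, one on the other, on a black rubber mat 116 x 104 x 5 mm; fixed. Outline as the loose one; its top is 25 mm above its origin. Origin: bench level, under the middle of the web at the toe; x out over the toe; z up. A shoe well placed has its origin 25 mm above this one and the same x.
- tip_stack: Stock stack: two aluminium toe tips wired together, one on the other, on a black rubber mat 116 x 104 x 5 mm; fixed. Outline as the loose one; its top is 25 mm above its origin. Origin: bench level, under the middle of the web at the toe; x out over the toe; z up. A shoe well placed has its origin 25 mm above this one and the same x.
- steel_shoe: Dark steel plain open horseshoe, loose, same outline as the plain aluminium one, 370 g: not part of the job, to be left alone. Origin: underside, middle of the web at the toe (front of the curve); x points out over the toe, away from the heels; z up.

How it is judged:
By the outcome, as a careful person would: the job done as asked, in the order asked, and still so for the second after the job is handed in, with the robot touching nothing.
It also fails if it takes over 112 s, if anything falls off the work surface, if the arm or the gripper's body presses on something with over 40 N, if the wrist force passes 120 N, or if a joint passes its speed limit or range.

## Working session

There is one attempt and no reset: what is moved stays moved. The work goes in short steps, Python scripts to look and compute and a tool call to move; the robot and the scene stay as the last step left them, time stands still between calls to the robot, and variables do not carry over. Pictures are saved under pics/ and viewed, and the job is handed in when it is done.

Besides the shell and the picture viewer there is one more tool, called after "Request:" as name([rows], argument=value, ...), one row to a line, values as JSON. carry_out: Moves the arm, as the interface text tells. Its arguments: {"type":"object","properties":{"series":{"type":"array"},"grip":{"type":"number"},"force":{"type":"number"}},"required":["series"]}

```bash
ls; mkdir -p pics; python3 - <<'E'
from workcell import env
import cv2,numpy as np
s=env.read_state();print(s['time'],s['ee_pos'],s['ee_rot'],s['finger_gap'],env.finger_overhang)
for n in ['top','side']:
    d=env.snapshot(n);cv2.imwrite(f'pics/{n}0.png',d['image']);print({k:v for k,v in d.items() if k!='image'})
    np.save(f'pics/{n}0.npy',{k:v for k,v in d.items()},allow_pickle=True)
    for t in ['plain_shoe','egg_shoe','heart_shoe','tip_shoe','steel_shoe','plain_stack','egg_stack','heart_stack','tip_stack']:
        r=env.outline_of(n,t)
        print(n,t,[(round(q['confidence'],2),np.round(q['at'],1).tolist(),int(q['mask'].sum())) for q in r][:3])
E
```

```text
pics
0.0 [ 0.15179244 -0.65709541  0.24693885] [ 0.07919496  0.70259283  0.08086337 -0.70253299] 0.08507464060360509 0.017
{'fx': 410.5460610146, 'fy': 410.5460610146, 'cx': 319.86134376043924, 'cy': 192.3695182298544, 'k1': 0.0334918267283666, 'eye': array([0.32344563, 0.01835876, 1.24251492]), 'orientation': array([-0.06218891,  0.70418288, -0.70329418,  0.07507539])}
top plain_shoe [(0.82, [357.0, 217.6], 525)]
top egg_shoe [(0.68, [159.8, 216.4], 643)]
top heart_shoe [(0.83, [414.7, 251.9], 785), (0.5, [170.3, 227.8], 791)]
top tip_shoe [(0.82, [392.4, 174.4], 233)]
top steel_shoe [(0.86, [213.7, 240.2], 495), (0.39, [156.4, 220.5], 654)]
top plain_stack [(0.8, [294.9, 227.3], 1322)]
top egg_stack [(0.81, [468.1, 218.8], 1265)]
top heart_stack [(0.82, [319.2, 166.7], 1209), (0.68, [293.9, 228.1], 1325)]
top tip_stack [(0.73, [229.9, 186.2], 1279)]
{'fx': 454.90982859813397, 'fy': 454.90982859813397, 'cx': 316.9764090604178, 'cy': 206.22878375833727, 'k1': -0.03606475548402402, 'eye': array([0.43506974, 1.18004664, 0.86155008]), 'orientation': array([ 0.01784979, -0.06095076,  0.88353656, -0.46403614])}
side plain_shoe [(0.5, [345.3, 196.6], 296), (0.16, [370.3, 177.5], 334)]
side egg_shoe [(0.73, [329.8, 338.4], 934)]
side heart_shoe [(0.62, [290.9, 210.5], 838)]
side tip_shoe [(0.54, [311.2, 177.0], 134), (0.21, [362.7, 293.5], 546)]
side steel_shoe [(0.89, [357.7, 291.3], 522)]
side plain_stack [(0.95, [342.8, 229.2], 931)]
side egg_stack [(0.89, [348.5, 151.3], 444), (0.15, [288.7, 212.7], 798)]
side heart_stack [(0.71, [290.6, 212.1], 800), (0.32, [329.3, 336.2], 925)]
side tip_stack [(0.93, [295.1, 271.7], 1144)]
```

```bash
python3 - <<'E'
import cv2
a=cv2.imread('pics/top0.png')[130:290,110:510]
cv2.imwrite('pics/top0z.png',cv2.resize(a,None,fx=2,fy=2,interpolation=cv2.INTER_CUBIC))
E
```

```text
(no output)
```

View pics/top0.png

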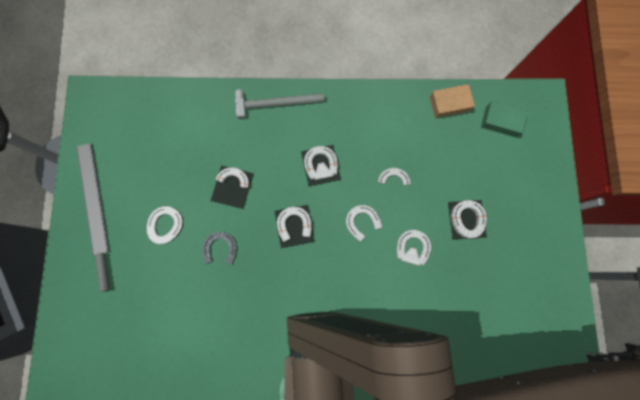

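View pics/side0.png

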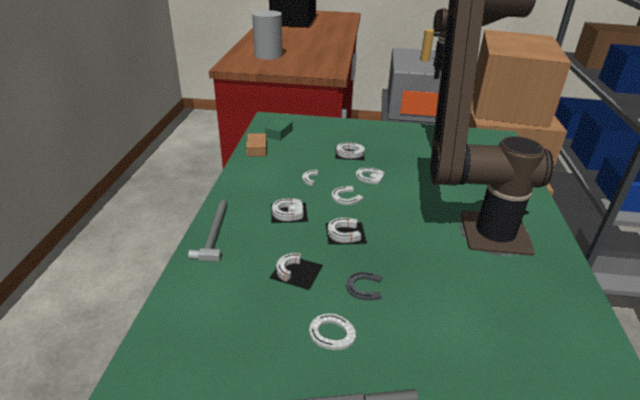

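View pics/top0z.png

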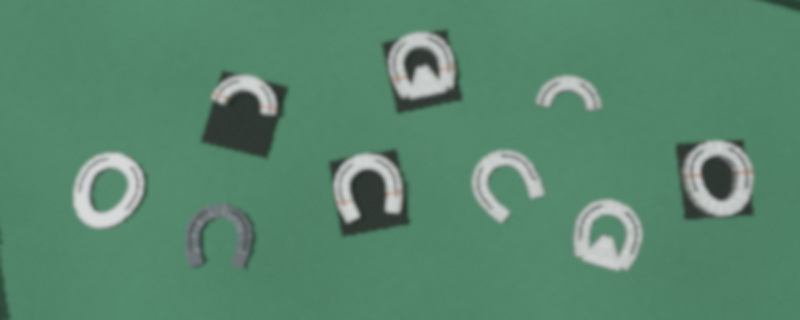

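```bash
cat > h.py <<'E'
import numpy as np,cv2
from scipy.spatial.transform import Rotation as R
def rot(q): return R.from_quat([q[1],q[2],q[3],q[0]]).as_matrix()
def campose(d,s=None):
    if 'eye' in d: return rot(d['orientation']),np.array(d['eye'])
    T=np.array(d['hand_eye']);Rt=rot(s['ee_rot']);return Rt@T[:3,:3],Rt@T[:3,3]+np.array(s['ee_pos'])
def proj(d,P,s=None):
    Rc,e=campose(d,s);p=(np.atleast_2d(P)-e)@Rc
    u=p[:,:2]/p[:,2:];r2=(u**2).sum(1,keepdims=True);u=u*(1+d['k1']*r2)
    return u*[d['fx'],d['fy']]+[d['cx'],d['cy']]
def unproj(d,px,z,s=None):
    Rc,e=campose(d,s);v=(np.atleast_2d(px)-[d['cx'],d['cy']])/[d['fx'],d['fy']]
    u=v.copy()
    for _ in range(20): u=v/(1+d['k1']*(u**2).sum(1,keepdims=True))
    w=np.c_[u,np.ones(len(u))]@Rc.T
    return e+w*((z-e[2])/w[:,2:])
E
python3 - <<'E'
from h import *
from workcell import env
d=np.load('pics/top0.npy',allow_pickle=True).item()
# toe pixel guesses (full image coordinates) and heel mids
g={'plain_shoe':((356,206),(370,235),.01),'tip_shoe':((394,168),(395,183),.01),'heart_shoe':((416,230),(411,263),.01),'egg_shoe':((172,207),(156,243),.01),
'steel':((220,233),(220,263),.01),'plain_stack':((292,207),(297,239),.025),'heart_stack':((320,146),(323,179),.025),'tip_stack':((233,168),(229,185),.025),'egg_stack':((467,200),(471,237),.025)}
for k,(a,b,z) in g.items():
    A=unproj(d,[a,b],z)
    v=A[0]-A[1];print(k,np.round(A[0][:2],3),'heel',np.round(A[1][:2],3),'len',round(np.linalg.norm(v),3),'dir deg',round(np.degrees(np.arctan2(v[1],v[0])),0),'r',round(np.linalg.norm(A[0][:2]),3))
s=env.read_state();w=env.snapshot('wrist');cv2.imwrite('pics/w0.png',w['image'])
print({k:v for k,v in w.items() if k!='image'})
print(rot(s['ee_rot']))
print(np.round(unproj(w,[[0,0],[639,0],[639,399],[0,399],[320,200]],0.01,s),3))
E
```

```text
plain_shoe [ 0.524 -0.114] heel [ 0.436 -0.155] len 0.097 dir deg 25.0 r 0.537
tip_shoe [ 0.644 -0.234] heel [ 0.596 -0.236] len 0.048 dir deg 2.0 r 0.685
heart_shoe [ 0.452 -0.294] heel [ 0.354 -0.274] len 0.1 dir deg -11.0 r 0.539
egg_shoe [0.52 0.44] heel [0.412 0.479] len 0.114 dir deg -20.0 r 0.681
steel [0.442 0.294] heel [0.354 0.289] len 0.088 dir deg 3.0 r 0.53
plain_stack [0.518 0.08 ] heel [0.423 0.064] len 0.097 dir deg 9.0 r 0.524
heart_stack [ 0.709 -0.005] heel [ 0.605 -0.014] len 0.105 dir deg 5.0 r 0.709
tip_stack [0.638 0.26 ] heel [0.585 0.27 ] len 0.054 dir deg -11.0 r 0.689
egg_stack [ 0.541 -0.448] heel [ 0.43  -0.452] len 0.111 dir deg 2.0 r 0.703
{'fx': 314.8372288361906, 'fy': 314.8372288361906, 'cx': 322.83885150646705, 'cy': 201.01546709611046, 'k1': -0.010558129650552429, 'hand_eye': array([[-5.48346455e-04, -3.03686410e-01,  9.52771884e-01,
        -1.25725654e-01],
       [ 9.99999847e-01, -2.41188500e-04,  4.98651050e-04,
         4.53804523e-04],
       [ 7.83640746e-05,  9.52772012e-01,  3.03686495e-01,
        -7.82925804e-02],
       [ 0.00000000e+00,  0.00000000e+00,  0.00000000e+00,
         1.00000000e+00]])}
[[-7.08917560e-06  2.24855882e-01 -9.74392032e-01]
 [ 7.59608922e-06 -9.74392032e-01 -2.24855882e-01]
 [-1.00000000e+00 -8.99561164e-06  5.19961088e-06]]
[[ 0.251 -0.297  0.01 ]
 [ 0.398 -0.933  0.01 ]
 [-0.088 -1.216  0.01 ]
 [-0.31  -0.252  0.01 ]
 [ 0.116 -0.663  0.01 ]]
```

View pics/w0.png

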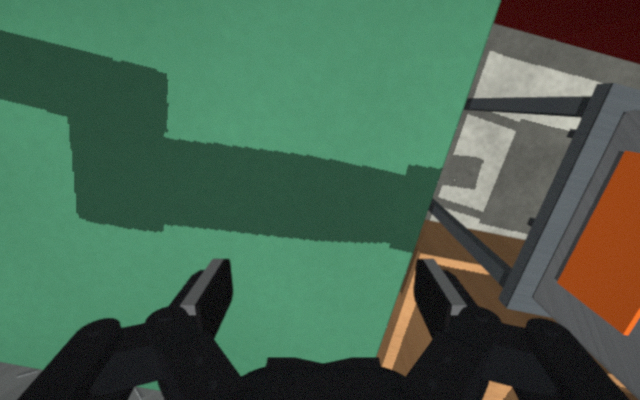

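Request:
carry_out([
  {"tx": 0.4,"ty": 0.6,"tz": -0.07,"yaw": 1},
  {"tx": 0.4,"ty": 0.6,"tz": -0.07,"yaw": 1},
  {"tx": 0.4,"ty": 0.6,"tz": -0.07,"yaw": 1},
  {"tx": 0.4,"ty": 0.6,"tz": -0.07,"yaw": 1},
  {"tx": 0.4,"ty": 0.6,"tz": -0.07,"yaw": 1},
  {"tx": 0.4,"ty": 0.6,"tz": -0.07,"yaw": 1},
  {"tx": 0.4,"ty": 0.6,"tz": -0.07,"yaw": 1},
  {"tx": 0.4,"ty": 0.6,"tz": -0.07,"yaw": 1},
  {"tx": 0.4,"ty": 0.6,"tz": -0.07,"yaw": 1},
  {"tx": 0.4,"ty": 0.6,"tz": -0.07,"yaw": 1},
], grip=1)

```text
time: 2.05
ee_pos: [0.3524, -0.3565, 0.2135]
ee_rot: [0.408, 0.577, 0.408, -0.577]
ft_force: [-0.1, -0.2, 1.2]
finger_gap: 0.0853
```

Request:
carry_out([
  {"tx": 0.4,"ty": 0.6,"tz": -0.07,"yaw": 1},
  {"tx": 0.4,"ty": 0.6,"tz": -0.07,"yaw": 1},
  {"tx": 0.4,"ty": 0.6,"tz": -0.07,"yaw": 1},
  {"tx": 0.4,"ty": 0.6,"tz": -0.07,"yaw": 1},
  {"tx": 0.4,"ty": 0.6,"tz": -0.07,"yaw": 1},
  {"tx": 0.4,"ty": 0.6,"tz": -0.07,"yaw": 1},
  {"tx": 0.4,"ty": 0.6,"tz": -0.07,"yaw": 1},
  {"tx": 0.4,"ty": 0.6,"tz": -0.07,"yaw": 1},
  {},
  {},
])

```text
schema error: expected keys tx, ty, tz, yaw
```

```bash
cat > look.py <<'E'
import sys
from h import *
from workcell import env
def look(name,things=()):
    s=env.read_state();w=env.snapshot('wrist');cv2.imwrite(f'pics/{name}.png',w['image'])
    m={}
    for t in things:
        r=env.outline_of('wrist',t); m[t]=[(q['confidence'],q['at'],q['mask']) for q in r]
        print(t,[(round(q['confidence'],2),np.round(q['at']).tolist(),int(q['mask'].sum()),np.round(unproj(w,q['at'],.01,s)[0][:2],3).tolist()) for q in r][:3])
    np.save(f'pics/{name}.npy',{'s':s,'w':w,'m':m},allow_pickle=True)
    y=rot(s['ee_rot'])[:,1]
    print('t',round(s['time'],2),'p',np.round(s['ee_pos'],4),'yawdeg',round(np.degrees(np.arctan2(y[1],y[0])),2),'gap',round(s['finger_gap'],4),'f',np.round(s['ft_force'],1),'q',np.round(s['joint_pos'],2))
    return s,w,m
if __name__=='__main__': look(sys.argv[1],sys.argv[2:])
E
python3 look.py w1 plain_shoe plain_stack heart_shoe tip_shoe
```

```text
plain_shoe []
plain_stack []
heart_shoe [(0.71, [336.0, 91.0], 6520, [0.395, -0.28])]
tip_shoe [(0.96, [543.0, 6.0], 462, [0.599, -0.272])]
t 2.05 p [ 0.3524 -0.3565  0.2135] yawdeg -19.49 gap 0.0853 f [-0.1 -0.2  1.2] q [-0.99 -0.07  2.03  0.    1.18 -0.65]
```

View pics/w1.png

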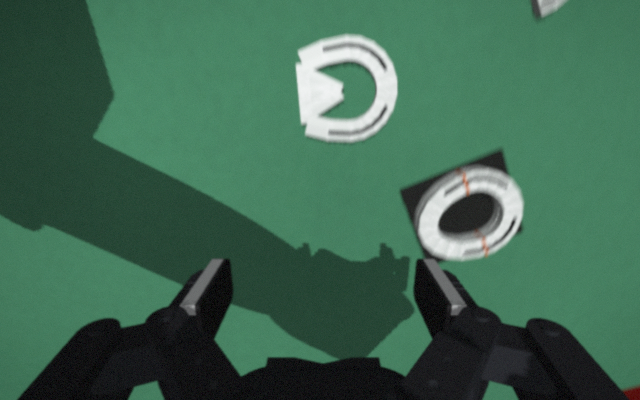

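Request:
carry_out([
  {"tx": 0.4,"ty": 0.6,"tz": -0.07,"yaw": 1},
  {"tx": 0.4,"ty": 0.6,"tz": -0.07,"yaw": 1},
  {"tx": 0.4,"ty": 0.6,"tz": -0.07,"yaw": 1},
  {"tx": 0.4,"ty": 0.6,"tz": -0.07,"yaw": 1},
  {"tx": 0.4,"ty": 0.6,"tz": -0.07,"yaw": 1},
  {"tx": 0.4,"ty": 0.6,"tz": -0.07,"yaw": 1},
  {"tx": 0.4,"ty": 0.6,"tz": -0.07,"yaw": 1},
  {"tx": 0.4,"ty": 0.6,"tz": -0.07,"yaw": 1},
  {"tx": 0,"ty": 0,"tz": 0,"yaw": 0},
])

```text
time: 3.2
ee_pos: [0.5132, -0.1163, 0.1851]
ee_rot: [0.601, 0.373, 0.601, -0.373]
ft_force: [0.0, -0.1, -0.9]
finger_gap: 0.0853
```

```bash
python3 look.py w2 plain_shoe plain_stack heart_stack steel_shoe
```

```text
plain_shoe [(0.83, [300.0, 161.0], 4406, [0.484, -0.107])]
plain_stack [(0.83, [380.0, 15.0], 3499, [0.492, 0.037])]
heart_stack [(0.93, [509.0, 145.0], 13624, [0.656, -0.004])]
steel_shoe []
t 3.2 p [ 0.5132 -0.1163  0.1851] yawdeg 26.3 gap 0.0853 f [ 0.  -0.1 -0.9] q [-0.42  0.02  2.    0.    1.12 -0.88]
```

View pics/w2.png

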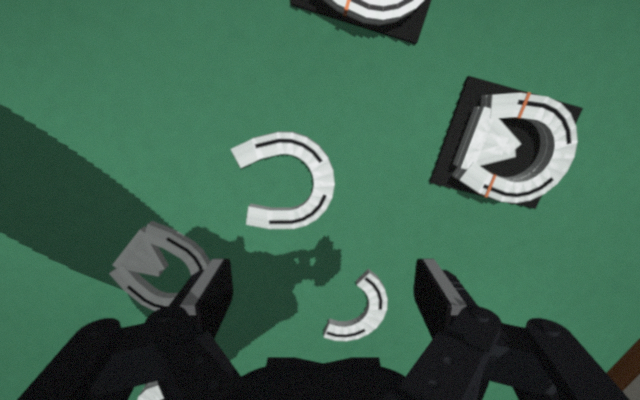

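```bash
python3 - <<'E'
from h import *
def canon(f,t,z,toe,ang,n,i=0):
    D=np.load(f'pics/{f}.npy',allow_pickle=True).item();s,w=D['s'],D['w']
    # warp image into shoe frame: 4px/mm, x right
    sc=4;W,H=560,480
    xs,ys=np.meshgrid((np.arange(W)/sc-115)/1000,(60-np.arange(H)/sc)/1000)
    c,sn=np.cos(ang),np.sin(ang)
    P=np.stack([toe[0]+c*xs-sn*ys,toe[1]+sn*xs+c*ys,np.full_like(xs,z)],-1).reshape(-1,3)
    uv=proj(w,P,s).astype(np.float32).reshape(H,W,2)
    im=cv2.remap(w['image'],uv[...,0],uv[...,1],cv2.INTER_CUBIC)
    for k in range(-110,30,10):
        cv2.line(im,(int((k+115)*sc),0),(int((k+115)*sc),H),(0,0,255) if k in(10,-90) else (90,90,90),1)
    for k in range(-50,60,10):
        cv2.line(im,(0,int((60-k)*sc)),(W,int((60-k)*sc)),(90,90,90),1)
    cv2.imwrite(f'pics/{n}.png',im)
canon('w2','plain_shoe',.01,(0.515,-0.118),np.radians(25),'c_plain')
canon('w1','egg_stack',.025,(0.531,-0.448),np.radians(2),'c_eggst')
E
```

```text
(no output)
```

View pics/c_plain.png

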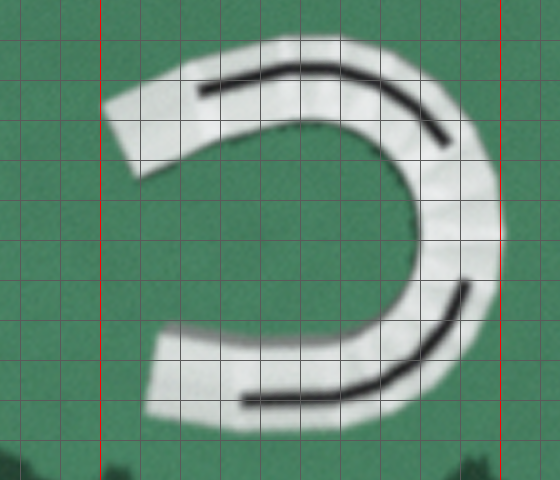

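View pics/c_eggst.png

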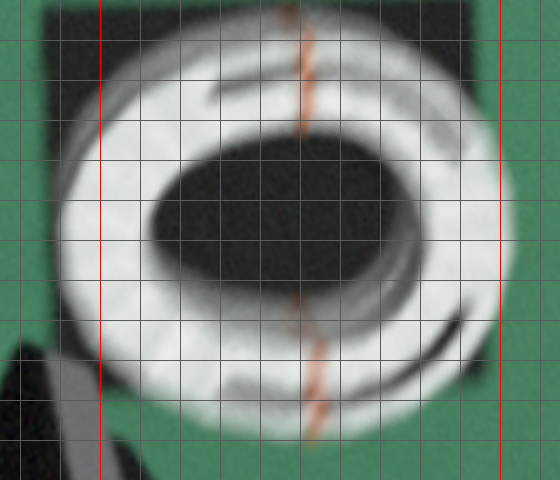

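```bash
cat > fit.py <<'E'
from h import *
from scipy.optimize import minimize
RH=115.;
def outline(kind,rh=None,L=None):
    rh=rh or RH
    """list of polygons (mm) in shoe frame; first outer, holes after"""
    if kind=='egg':
        a=np.radians(np.arange(0,360,5))
        def ring(o):
            x=np.where(np.cos(a)>0,(39+o)*np.cos(a),(53+o)*np.cos(a))-39
            return np.c_[x,(39+o)*np.sin(a)]
        return [ring(10),ring(-10)]
    th=np.radians(np.arange(0,91,6)) # half centreline
    c=np.c_[39*np.cos(th)-39,39*np.sin(th)];n=np.c_[np.cos(th),np.sin(th)]
    if kind!='tip':
        # arc radius rh, tangent at (-39,39), continuing
        # outer corner at heel reaches x=-90
        best=None
        for e in np.linspace(10,60,201):
            ph=e/rh
            x=-39-(rh+10)*np.sin(ph)
            if x<=-90: best=ph;break
        ph=np.linspace(0,best,8)[1:]
        c=np.r_[c,np.c_[-39-rh*np.sin(ph),39-rh+rh*np.cos(ph)]]
        n=np.r_[n,np.c_[-np.sin(ph),np.cos(ph)]]
    o=c+10*n;i=c-10*n
    if kind=='tip':
        o=np.r_[o,[[-40,49]]];i=np.r_[i,[[-40,29]]]
    half=lambda p:np.r_[(p*[1,-1])[::-1][:-1],p]
    O,I=half(o),half(i)
    poly=[np.r_[O,I[::-1]]]
    if kind=='heart':
        poly.append(np.array([[-45,4],[-45,-4],[-90,-30],[-90,30]])) # extra plate (union)
    return poly
def render(w,s,kind,p,z0,z1,roi,ss=3,**k):
    x0,y0,x1,y1=roi;M=np.zeros(((y1-y0)*ss,(x1-x0)*ss),np.uint8)
    c,sn=np.cos(p[2]),np.sin(p[2])
    polys=outline(kind,**k)
    for z in np.linspace(z0,z1,7):
        m=np.zeros_like(M)
        for j,P in enumerate(polys):
            P=P/1000;X=np.c_[p[0]+c*P[:,0]-sn*P[:,1],p[1]+sn*P[:,0]+c*P[:,1],np.full(len(P),z)]
            uv=(proj(w,X,s)-[x0,y0]+.5)*ss-.5
            cv2.fillPoly(m,[np.round(uv*16).astype(np.int32)],0 if (kind=='egg' and j==1) else 255,shift=4)
        M|=m
    return cv2.resize(M,None,fx=1/ss,fy=1/ss,interpolation=cv2.INTER_AREA)/255.
def seg(im):
    f=im.astype(float);mx=f.max(2);mn=f.min(2)
    b,g,r=f[...,0],f[...,1],f[...,2]
    soft=1/(1+np.exp(-((mx-62)/6)))*1/(1+np.exp(((g-(r+b)/2)/np.maximum(mx,1)-.12)/.02))
    return soft
def fit(f,kind,p0,z0=0,z1=.01,name=None,verbose=1,mask=None,ign=None,img=None,**k):
    D=np.load(f'pics/{f}.npy',allow_pickle=True).item();s,w=D['s'],D['w']
    p0=np.array(p0,float)
    S=seg(w['image'])
    c,sn=np.cos(p0[2]),np.sin(p0[2]);ctr=np.array([p0[0]-.045*c,p0[1]-.045*sn,z1])
    q=proj(w,ctr+np.array([[a,b,0] for a in(-.075,.075) for b in(-.075,.075)]),s)
    x0,y0=np.maximum(np.floor(q.min(0)).astype(int),0);x1,y1=np.minimum(np.ceil(q.max(0)).astype(int),[640,400])
    roi=(x0,y0,x1,y1);T=S[y0:y1,x0:x1]
    # keep only component near the initial silhouette
    G=cv2.dilate((render(w,s,kind,p0,z0,z1,roi)>.3).astype(np.uint8),np.ones((19,19)))
    T=T*G
    if ign is not None: T=T*1; 
    W=np.ones_like(T)
    if ign is not None:
        for (a,b,c2,d2) in ign: W[max(b-y0,0):max(d2-y0,0),max(a-x0,0):max(c2-x0,0)]=0
    def cost(v):
        m=render(w,s,kind,[p0[0]+v[0]/1000,p0[1]+v[1]/1000,p0[2]+v[2]/50],z0,z1,roi,**k)
        return (W*(m-T)**2).sum()/(W*T).sum()
    best=None
    for st in ([0,0,0],[0,0,5],[0,0,-5]):
        r=minimize(cost,st,method='Nelder-Mead',options=dict(initial_simplex=np.array(st)+np.array([[0,0,0],[6,0,0],[0,6,0],[0,0,6.]]),xatol=.03,fatol=1e-5))
        if best is None or r.fun<best.fun: best=r
    v=best.x;p=np.array([p0[0]+v[0]/1000,p0[1]+v[1]/1000,p0[2]+v[2]/50])
    if verbose: print(f,kind,'origin',np.round(p[:2],4),'deg',round(np.degrees(p[2]),2),'cost',round(best.fun,4))
    if name:
        m=render(w,s,kind,p,z0,z1,roi,**k);im=w['image'][y0:y1,x0:x1].copy()
        im=cv2.resize(im,None,fx=3,fy=3,interpolation=cv2.INTER_CUBIC)
        cs,_=cv2.findContours((cv2.resize(m,None,fx=3,fy=3)>.5).astype(np.uint8),cv2.RETR_LIST,cv2.CHAIN_APPROX_NONE)
        cv2.drawContours(im,cs,-1,(0,0,255),1);cv2.imwrite(f'pics/{name}.png',im)
    return p,best.fun
E
python3 - <<'E'
from fit import *
for rh in (80,100,115,140,180): print(rh,fit('w2','plain',(0.515,-.118,np.radians(33)),rh=rh,name=f'f_{rh}',verbose=0))
fit('w2','tip',(.634,-.235,np.radians(2)),name='f_tip')
fit('w1','egg',(.531,-.448,np.radians(2)),.005,.025,name='f_eggst')
fit('w1','heart',(.442,-.292,np.radians(-11)),name='f_heart')
fit('w2','heart',(.70,-.006,np.radians(5)),.005,.025,name='f_heartst')
E
```

```text
80 (array([ 0.51221613, -0.11194994,  0.57233602]), np.float64(0.08786376136432368))
100 (array([ 0.51220052, -0.11146679,  0.58583476]), np.float64(0.08063022378801638))
115 (array([ 0.51214053, -0.11125124,  0.59366296]), np.float64(0.09560166492179083))
140 (array([ 0.5119125 , -0.11075406,  0.60424164]), np.float64(0.11799743692749115))
180 (array([ 0.51136861, -0.11033606,  0.62360784]), np.float64(0.13976608344680747))
w2 tip origin [ 0.6363 -0.235 ] deg -2.64 cost 0.0611
w1 egg origin [ 0.5331 -0.4402] deg 9.87 cost 0.0976
w1 heart origin [ 0.4442 -0.2931] deg -14.72 cost 0.0723
w2 heart origin [0.7016 0.0032] deg 12.13 cost 0.0984
```

```bash
python3 - <<'E'
import cv2,numpy as np
L=[cv2.imread(f'pics/{n}.png') for n in ['f_100','f_tip','f_eggst','f_heart','f_heartst']]
L=[cv2.resize(i,(266,266)) for i in L]+[np.zeros((266,266,3),np.uint8)]
cv2.imwrite('pics/m1.png',np.vstack([np.hstack(L[:3]),np.hstack(L[3:])]))
E
```

```text
(no output)
```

View pics/m1.png

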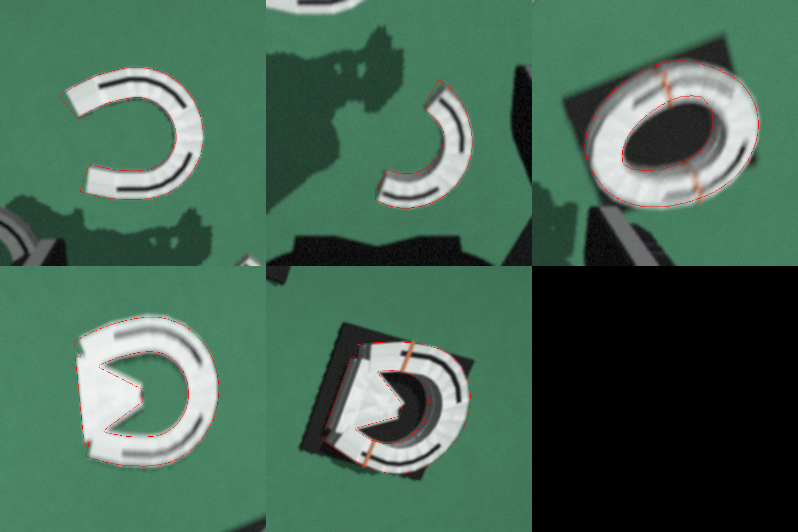

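Request:
carry_out([
  {"tx": 0,"ty": 0.05,"tz": -0.5,"yaw": 0.6},
  {"tx": 0,"ty": 0.05,"tz": -0.5,"yaw": 0.6},
  {"tx": 0,"ty": 0,"tz": -0.5,"yaw": 0.07},
  {"tx": 0,"ty": 0,"tz": -0.5,"yaw": 0},
  {"tx": 0,"ty": 0,"tz": 0,"yaw": 0},
  {"tx": 0,"ty": 0,"tz": 0,"yaw": 0},
], grip=0.47, force=40)

```text
time: 4.05
ee_pos: [0.5116, -0.1136, 0.0856]
ee_rot: [0.622, 0.336, 0.622, -0.336]
ft_force: [-0.5, -0.3, 1.0]
finger_gap: 0.0404
```

```bash
sed -i 's/^RH=115./RH=100./' fit.py; python3 look.py w3; python3 - <<'E'
from fit import *
from workcell import env
print(env.finger_overhang)
fit('w3','plain',(0.512,-.1115,np.radians(33.6)),name='f_w3')
E
```

```text
t 4.05 p [ 0.5116 -0.1136  0.0856] yawdeg 33.3 gap 0.0404 f [-0.5 -0.3  1. ] q [-0.41  0.16  2.06 -0.    0.93 -0.99]
0.017
w3 plain origin [ 0.5129 -0.1119] deg 32.69 cost 0.1897
```

View pics/w3.png

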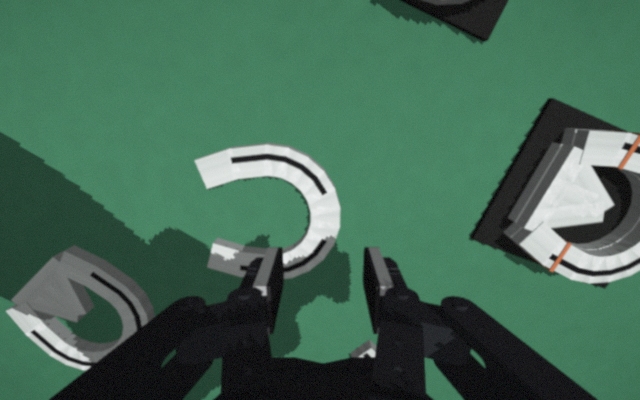

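```bash
python3 - <<'E'
from h import *
D=np.load('pics/w3.npy',allow_pickle=True).item();s,w=D['s'],D['w']
Rt=rot(s['ee_rot'])
for x in (0,.004,.008,.010,.012,.014,.017):
    print(x,np.round(proj(w,np.array([[x,-.0202,-.011],[x,.0202,-.011]])@Rt.T+s['ee_pos'],s),1).tolist())
E
```

```text
0 [[276.8, 256.8], [367.6, 256.8]]
0.004 [[278.0, 252.6], [366.4, 252.6]]
0.008 [[279.1, 248.7], [365.3, 248.7]]
0.01 [[279.7, 246.8], [364.8, 246.8]]
0.012 [[280.2, 245.0], [364.2, 245.0]]
0.014 [[280.8, 243.2], [363.7, 243.2]]
0.017 [[281.5, 240.6], [363.0, 240.6]]
```

Request:
carry_out([
  {"tx": 0.02,"ty": 0.04,"tz": -0.4,"yaw": 0.03},
  {"tx": 0,"ty": 0,"tz": -0.4,"yaw": 0},
  {"tx": 0,"ty": 0,"tz": -0.3,"yaw": 0},
  {"tx": 0,"ty": 0,"tz": -0.2,"yaw": 0},
  {"tx": 0,"ty": 0,"tz": -0.08,"yaw": 0},
  {"tx": 0,"ty": 0,"tz": 0,"yaw": 0},
  {"tx": 0,"ty": 0,"tz": 0,"yaw": 0},
])

```text
time: 4.8
ee_pos: [0.5134, -0.111, 0.017]
ee_rot: [0.624, 0.334, 0.623, -0.334]
ft_force: [-0.2, -0.7, -0.7]
finger_gap: 0.0402
```

```bash
python3 look.py w4
```

```text
t 4.8 p [ 0.5134 -0.111   0.017 ] yawdeg 33.58 gap 0.0402 f [-0.2 -0.7 -0.7] q [-0.41  0.28  2.07 -0.    0.79 -0.99]
```

View pics/w4.png

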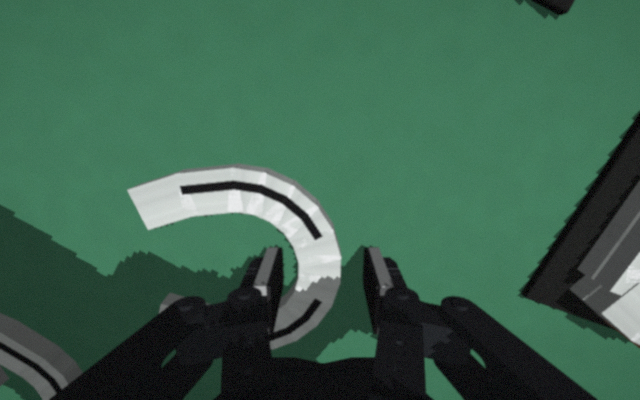

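Request:
carry_out([
  {"tx": 0,"ty": 0,"tz": 0,"yaw": 0},
  {"tx": 0,"ty": 0,"tz": 0,"yaw": 0},
  {"tx": 0,"ty": 0,"tz": 0,"yaw": 0},
  {"tx": 0,"ty": 0,"tz": 0,"yaw": 0},
  {"tx": 0,"ty": 0,"tz": 0,"yaw": 0},
], grip=0, force=60)

```text
time: 5.35
ee_pos: [0.5136, -0.1109, 0.0174]
ee_rot: [0.624, 0.334, 0.622, -0.334]
ft_force: [-1.4, 0.8, 5.0]
finger_gap: 0.021
```

Request:
carry_out([
  {"tx": 0,"ty": 0,"tz": 0.1,"yaw": 0},
  {"tx": 0,"ty": 0,"tz": 0.3,"yaw": 0},
  {"tx": 0,"ty": 0,"tz": 0.6,"yaw": 0},
  {"tx": 0,"ty": 0,"tz": 0.6,"yaw": 0},
  {"tx": 0,"ty": 0,"tz": 0,"yaw": 0},
])

```text
time: 5.85
ee_pos: [0.5159, -0.1119, 0.1016]
ee_rot: [0.627, 0.335, 0.62, -0.334]
ft_force: [0.6, 0.0, -1.0]
finger_gap: 0.0206
```

```bash
python3 look.py w5
```

```text
t 5.85 p [ 0.5159 -0.1119  0.1016] yawdeg 33.59 gap 0.0206 f [ 0.6  0.  -1. ] q [-0.41  0.13  2.05 -0.    0.95 -0.99]
```

View pics/w5.png

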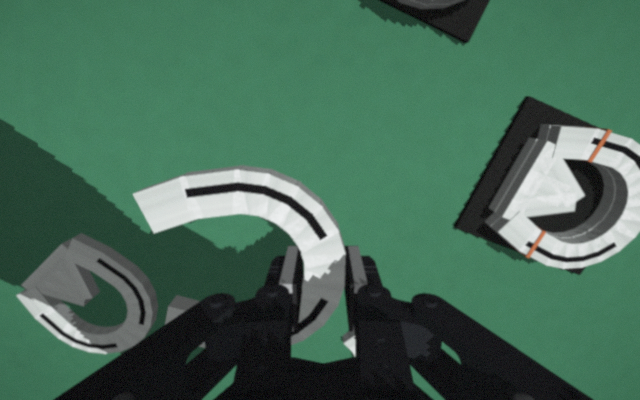

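```bash
python3 - <<'E'
from fit import *
p,_=fit('w5','plain',(0.515,-.112,np.radians(33.6)),.0842,.0942,name='f_w5')
for f in('w2','w3','w5'): fit(f,'heart',(.7016,.0032,np.radians(12)),.005,.025)
fit('w3','heart',(.444,-.293,np.radians(-14.7)),0,.01)
E
```

```text
w5 plain origin [ 0.517  -0.1106] deg 35.0 cost 0.6384
w2 heart origin [0.7018 0.0033] deg 12.08 cost 0.096
w3 heart origin [0.7024 0.0045] deg 12.61 cost 0.0747
w5 heart origin [0.7018 0.0038] deg 12.03 cost 0.0852
w3 heart origin [ 0.4434 -0.2972] deg -16.57 cost 0.25
```

View pics/f_w5.png

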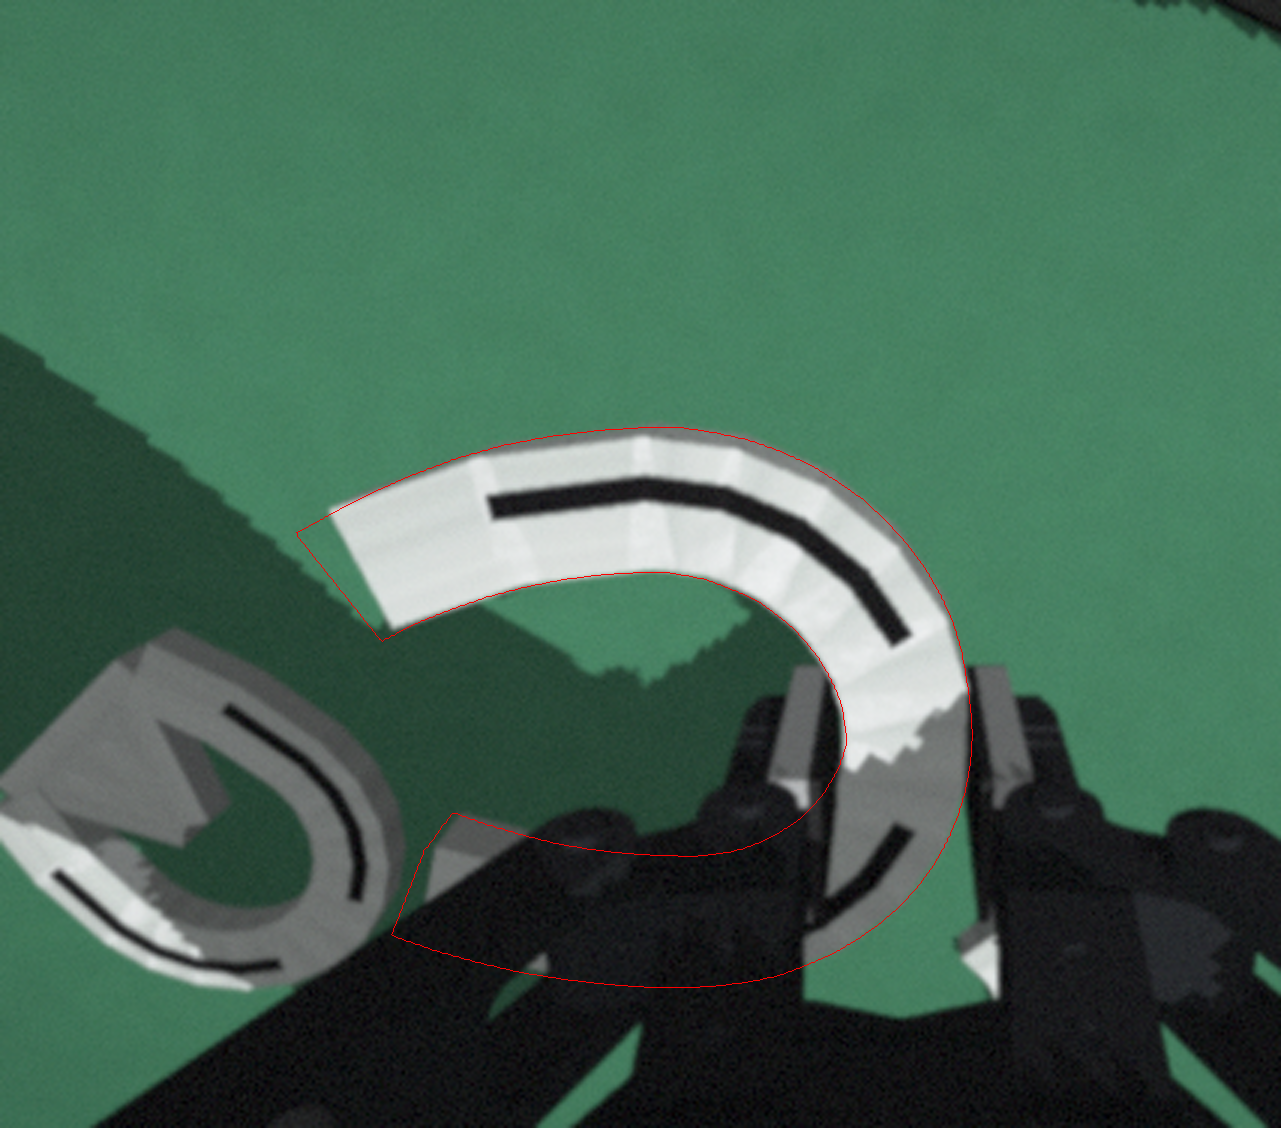

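```bash
python3 - <<'E'
s=open('fit.py').read()
s=s.replace("RH=100.;","RH=100.;XE=-90;").replace("if x<=-90: best","if x<=XE: best")
s=s.replace("    def cost(v):","    if dark:\n        f_=w['image'][y0:y1,x0:x1].astype(float);dk=((f_.max(2)<60)&(f_[...,1]-f_[...,::2].mean(2)<8)).astype(np.uint8)\n        dk=cv2.morphologyEx(dk,cv2.MORPH_OPEN,np.ones((5,5)));W[cv2.dilate(dk,np.ones((7,7)))>0]=0\n    for (a,b,c2,d2) in rect: W[max(b-y0,0):max(d2-y0,0),max(a-x0,0):max(c2-x0,0)]=0\n    def cost(v):").replace("ign=None,img=None","ign=None,dark=0,rect=()")
open('fit.py','w').write(s)
import fit
from fit import *
for xe in(-84,-86,-88,-90):
  for rh in (85,92,100):
    fit.XE=xe;fit.RH=rh;print(xe,rh,fit.fit('w2','plain',(0.512,-.1115,np.radians(33.6)),verbose=0), fit.fit('w5','plain',(0.515,-.112,np.radians(33.6)),.0842,.0942,verbose=0,dark=1,rect=[(0,240,245,400),(225,248,295,280),(340,240,640,400)]))
E
```

```text
Traceback (most recent call last):
AttributeError: 'function' object has no attribute 'fit'
```

```bash
python3 - <<'E'
import fit as F, numpy as np
for xe in(-82,-84,-86,-88):
  for rh in (80,90,100):
    F.XE=xe;F.RH=rh;a=F.fit('w2','plain',(0.512,-.1115,np.radians(33.6)),verbose=0);b=F.fit('w5','plain',(0.515,-.112,np.radians(33.6)),.0842,.0942,verbose=0,dark=1,rect=[(0,240,245,400),(225,248,295,280),(340,240,640,400)],name='f_w5b')
    print(xe,rh,np.round(a[0],4),round(a[1],4),np.round(b[0],4),round(b[1],4))
E
```

```text
-82 80 [ 0.512  -0.1124  0.5651] 0.085 [ 0.5156 -0.1099  0.6344] 0.0492
-82 90 [ 0.512  -0.1122  0.5736] 0.0803 [ 0.5155 -0.1096  0.6437] 0.0359
-82 100 [ 0.5119 -0.1117  0.5859] 0.0857 [ 0.5153 -0.1093  0.6571] 0.0283
-84 80 [ 0.5122 -0.1124  0.5666] 0.068 [ 0.5166 -0.1111  0.5982] 0.0388
-84 90 [ 0.5123 -0.1123  0.5687] 0.0622 [ 0.5163 -0.1104  0.6197] 0.0289
-84 100 [ 0.5123 -0.1121  0.5718] 0.0675 [ 0.5162 -0.1101  0.6287] 0.0235
-86 80 [ 0.5122 -0.1122  0.5671] 0.0596 [ 0.5174 -0.112   0.5726] 0.033
-86 90 [ 0.5122 -0.1122  0.5712] 0.0528 [ 0.5172 -0.1114  0.5883] 0.0279
-86 100 [ 0.5123 -0.112   0.5744] 0.0544 [ 0.5172 -0.1111  0.5995] 0.029
-88 80 [ 0.5124 -0.1123  0.5661] 0.0696 [ 0.5181 -0.1129  0.5465] 0.0344
-88 90 [ 0.5125 -0.1122  0.5673] 0.0611 [ 0.518  -0.1123  0.5632] 0.0354
-88 100 [ 0.5124 -0.112   0.5752] 0.0612 [ 0.5179 -0.1117  0.5814] 0.0417
```

Request:
carry_out([
  {"tx": -0.06,"ty": 0.2,"tz": 0.3,"yaw": -0.6},
  {"tx": -0.06,"ty": 0.3,"tz": 0.4,"yaw": -0.9},
  {"tx": -0.06,"ty": 0.4,"tz": 0.4,"yaw": -1.0},
  {"tx": -0.06,"ty": 0.4,"tz": 0.4,"yaw": -0.9},
  {"tx": -0.06,"ty": 0.3,"tz": 0.3,"yaw": -0.7},
  {"tx": 0,"ty": 0,"tz": 0,"yaw": 0},
  {"tx": 0,"ty": 0,"tz": 0,"yaw": 0},
])

```text
time: 6.6
ee_pos: [0.4971, -0.0305, 0.1851]
ee_rot: [0.542, 0.453, 0.543, -0.454]
ft_force: [0.3, -0.4, -2.0]
finger_gap: 0.0209
```

```bash
sed -i 's/^RH=100.;XE=-90;/RH=93.;XE=-86.5;/' fit.py; python3 look.py w6 plain_stack; python3 - <<'E'
from fit import *
fit('w6','plain',(.508,.079,np.radians(10)),.005,.025,name='f_w6')
E
```

```text
plain_stack [(0.92, [309.0, 60.0], 15969, [0.466, 0.077])]
t 6.6 p [ 0.4971 -0.0305  0.1851] yawdeg 10.19 gap 0.0209 f [ 0.3 -0.4 -2. ] q [-0.27 -0.04  2.06 -0.    1.13 -0.44]
w6 plain origin [0.5101 0.0828] deg 11.09 cost 0.0605
```

View pics/w6.png

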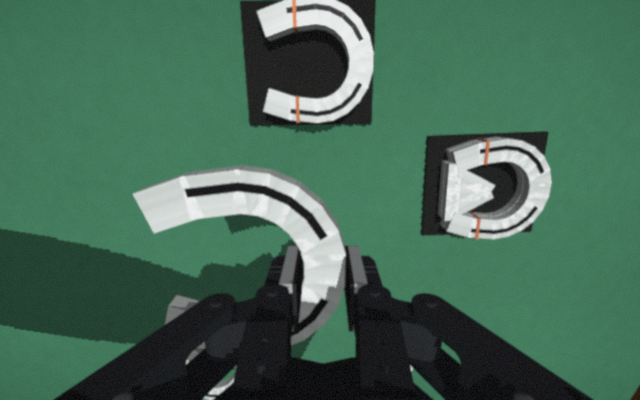

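View pics/f_w6.png

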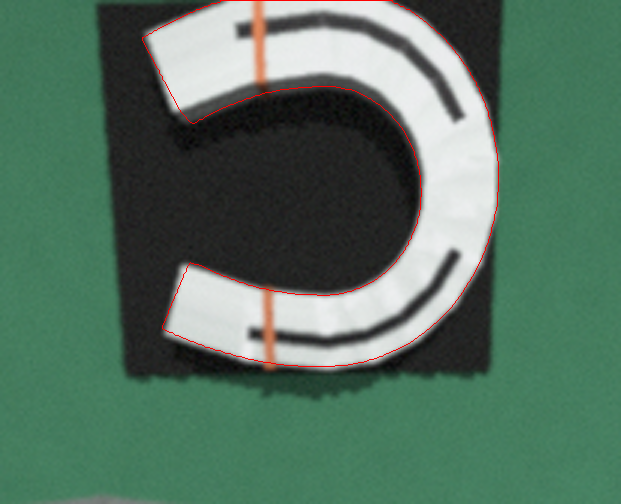

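Request:
carry_out([
  {"tx": 0.06,"ty": 0.47,"tz": -0.1,"yaw": 0.05},
  {"tx": 0.06,"ty": 0.6,"tz": -0.2,"yaw": 0.05},
  {"tx": 0.07,"ty": 0.6,"tz": -0.3,"yaw": 0.05},
  {"tx": 0.07,"ty": 0.4,"tz": -0.4,"yaw": 0.04},
  {"tx": 0,"ty": 0.2,"tz": -0.5,"yaw": 0},
  {"tx": 0,"ty": 0,"tz": -0.5,"yaw": 0},
  {"tx": 0,"ty": 0,"tz": -0.4,"yaw": 0},
  {"tx": 0,"ty": 0,"tz": -0.2,"yaw": 0},
  {"tx": 0,"ty": 0,"tz": 0,"yaw": 0},
  {"tx": 0,"ty": 0,"tz": 0,"yaw": 0},
])

```text
time: 7.7
ee_pos: [0.5112, 0.0824, 0.0565]
ee_rot: [0.546, 0.449, 0.546, -0.449]
ft_force: [0.2, -0.4, -0.6]
finger_gap: 0.0209
```

```bash
python3 look.py w7
```

```text
t 7.7 p [0.5112 0.0824 0.0565] yawdeg 11.14 gap 0.0209 f [ 0.2 -0.4 -0.6] q [-0.04  0.19  2.08 -0.    0.87 -0.23]
```

View pics/w7.png

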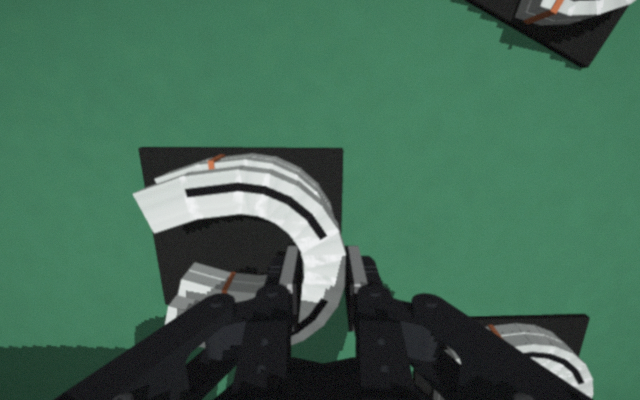

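Request:
carry_out([
  {"tx": -0.01,"ty": 0,"tz": -0.1,"yaw": 0.02},
  {"tx": 0,"ty": 0,"tz": -0.1,"yaw": 0},
  {"tx": 0,"ty": 0,"tz": -0.05,"yaw": 0},
  {"tx": 0,"ty": 0,"tz": -0.03,"yaw": 0},
  {"tx": 0,"ty": 0,"tz": 0,"yaw": 0},
  {"tx": 0,"ty": 0,"tz": 0,"yaw": 0},
])

```text
time: 8.35
ee_pos: [0.5104, 0.0828, 0.0424]
ee_rot: [0.547, 0.448, 0.547, -0.448]
ft_force: [-1.3, 0.1, -0.4]
finger_gap: 0.0207
```

```bash
python3 look.py w8
```

```text
t 8.35 p [0.5104 0.0828 0.0424] yawdeg 11.29 gap 0.0207 f [-1.3  0.1 -0.4] q [-0.04  0.22  2.09 -0.    0.84 -0.23]
```

View pics/w8.png

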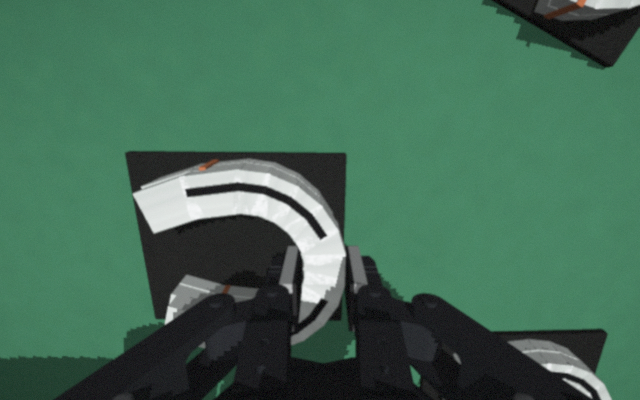

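Request:
carry_out([
  {"tx": 0,"ty": 0,"tz": -0.015,"yaw": 0},
  {"tx": 0,"ty": 0,"tz": 0,"yaw": 0},
])

```text
time: 8.6
ee_pos: [0.5104, 0.0828, 0.0423]
ee_rot: [0.547, 0.448, 0.547, -0.448]
ft_force: [-3.1, -0.4, 4.6]
finger_gap: 0.0204
```

Contact (about 4–5 N). Release to a partial opening, rise and look.

Request:
carry_out([
  {"tx": 0,"ty": 0,"tz": 0,"yaw": 0},
  {"tx": 0,"ty": 0,"tz": 0,"yaw": 0},
  {"tx": 0,"ty": 0,"tz": 0,"yaw": 0},
  {"tx": 0,"ty": 0,"tz": 0.2,"yaw": 0},
  {"tx": 0,"ty": 0,"tz": 0.5,"yaw": 0},
  {"tx": 0,"ty": 0,"tz": 0.8,"yaw": 0},
  {"tx": 0,"ty": 0,"tz": 0.9,"yaw": 0},
  {"tx": 0,"ty": 0,"tz": 0.6,"yaw": 0},
  {"tx": 0,"ty": 0,"tz": 0,"yaw": 0},
], grip=0.5)

```text
time: 9.5
ee_pos: [0.5138, 0.0828, 0.1985]
ee_rot: [0.55, 0.451, 0.543, -0.446]
ft_force: [0.9, -0.3, 0.3]
finger_gap: 0.0424
```

```bash
python3 look.py w9; python3 - <<'E'
from fit import *
fit('w9','plain',(.5101,.0828,np.radians(11.1)),.005,.035,name='f_w9')
E
```

```text
t 9.5 p [0.5138 0.0828 0.1985] yawdeg 11.3 gap 0.0424 f [ 0.9 -0.3  0.3] q [-0.04 -0.01  2.01  0.    1.14 -0.23]
w9 plain origin [0.5114 0.0819] deg 9.8 cost 0.0849
```

View pics/w9.png

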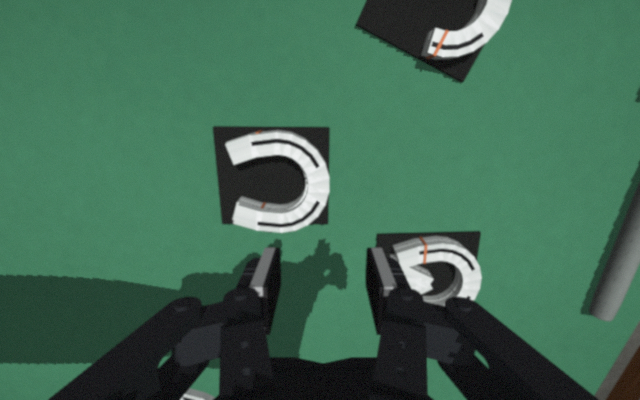

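View pics/f_w9.png

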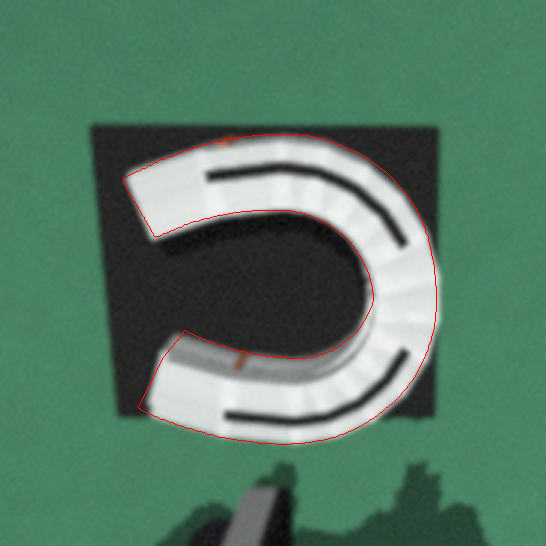

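Request:
carry_out([
  {"tx": -0.05,"ty": 0.5,"tz": 0,"yaw": -0.41},
  {"tx": -0.05,"ty": 0.75,"tz": 0,"yaw": -0.41},
  {"tx": -0.05,"ty": 0.8,"tz": 0,"yaw": -0.41},
  {"tx": -0.05,"ty": 0.8,"tz": 0,"yaw": -0.41},
  {"tx": -0.05,"ty": 0.8,"tz": 0,"yaw": -0.41},
  {"tx": -0.05,"ty": 0.8,"tz": 0,"yaw": -0.41},
  {"tx": -0.05,"ty": 0.8,"tz": 0,"yaw": -0.41},
  {"tx": -0.05,"ty": 0.8,"tz": 0,"yaw": -0.41},
  {"tx": -0.05,"ty": 0.65,"tz": 0,"yaw": -0.41},
  {"tx": 0,"ty": 0,"tz": 0,"yaw": 0},
  {"tx": 0,"ty": 0,"tz": 0,"yaw": 0},
])

```text
time: 10.65
ee_pos: [0.4868, 0.4177, 0.1896]
ee_rot: [-0.456, -0.539, -0.456, 0.542]
ft_force: [-0.0, 0.0, -0.3]
finger_gap: 0.0427
```

```bash
python3 look.py w10 egg_shoe; python3 - <<'E'
from fit import *
fit('w10','egg',(.511,.443,np.radians(-20)),0,.01,name='f_w10')
E
```

```text
egg_shoe [(0.8, [286.0, 110.0], 6165, [0.465, 0.491])]
t 10.65 p [0.4868 0.4177 0.1896] yawdeg -9.75 gap 0.0427 f [-0.   0.  -0.3] q [ 0.55  0.27  1.71 -0.    1.17  0.72]
w10 egg origin [0.5115 0.4456] deg -20.46 cost 0.0435
```

View pics/w10.png

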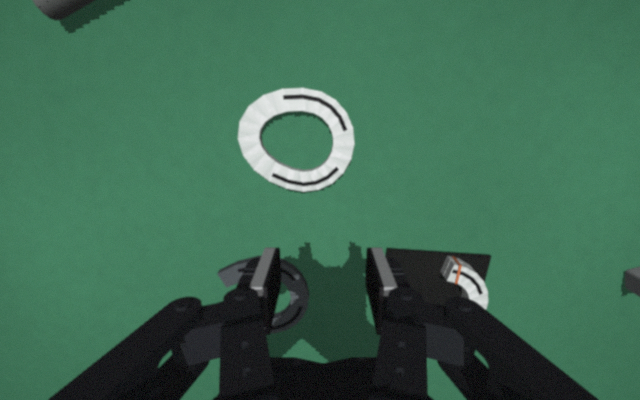

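View pics/f_w10.png

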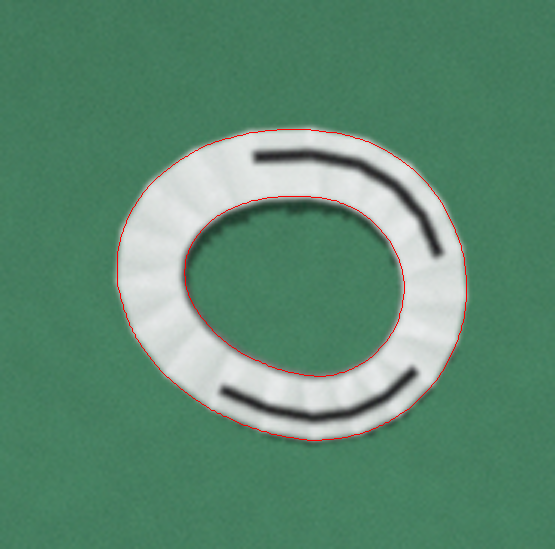

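Request:
carry_out([
  {"tx": 0.12,"ty": 0.14,"tz": -0.2,"yaw": -0.5},
  {"tx": 0.12,"ty": 0.14,"tz": -0.4,"yaw": -0.5},
  {"tx": 0.12,"ty": 0.14,"tz": -0.5,"yaw": -0.5},
  {"tx": 0.12,"ty": 0.14,"tz": -0.5,"yaw": -0.37},
  {"tx": 0,"ty": 0,"tz": -0.5,"yaw": 0},
  {"tx": 0,"ty": 0,"tz": -0.3,"yaw": 0},
  {"tx": 0,"ty": 0,"tz": 0,"yaw": 0},
  {"tx": 0,"ty": 0,"tz": 0,"yaw": 0},
], grip=0.5)

```text
time: 11.55
ee_pos: [0.5122, 0.4453, 0.0721]
ee_rot: [0.402, 0.581, 0.402, -0.581]
ft_force: [-0.3, -0.3, -0.3]
finger_gap: 0.0427
```

```bash
python3 look.py w11; python3 - <<'E'
from fit import *
fit('w11','egg',(.511,.445,np.radians(-20.5)),0,.01,name='f_w11',dark=1,rect=[(0,245,285,400),(362,245,640,400)])
E
```

```text
t 11.55 p [0.5122 0.4453 0.0721] yawdeg -20.61 gap 0.0427 f [-0.3 -0.3 -0.3] q [ 0.57  0.48  1.67 -0.    0.99  0.93]
w11 egg origin [0.5113 0.4464] deg -19.32 cost 0.08
```

View pics/f_w11.png

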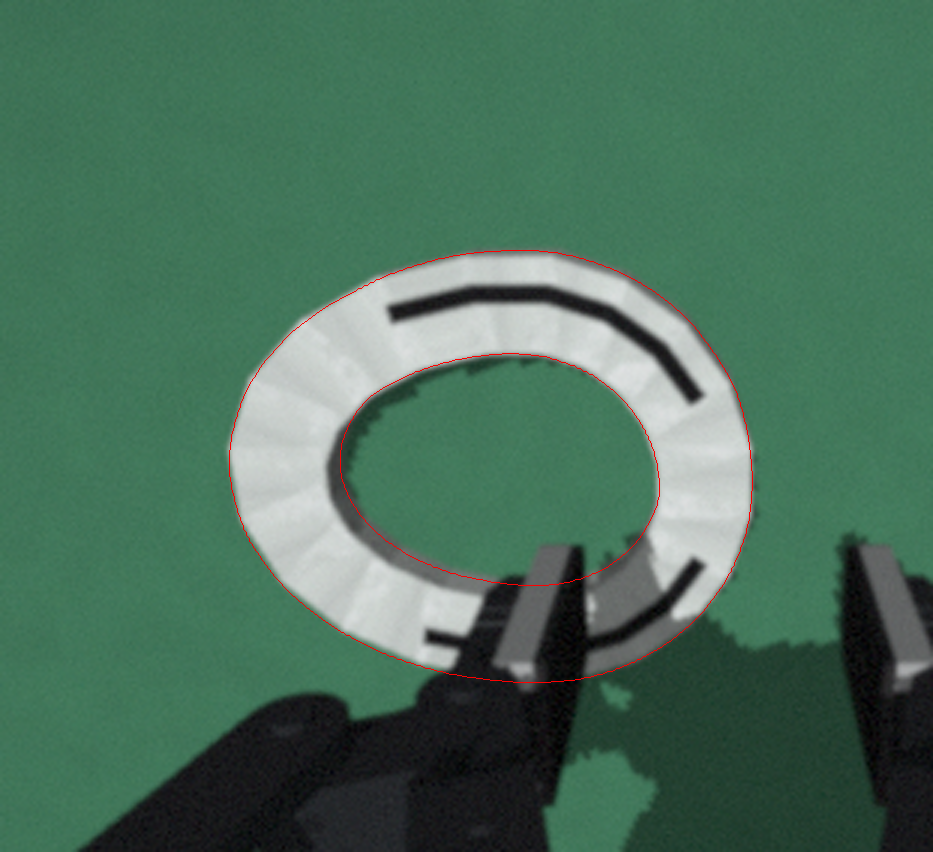

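Request:
carry_out([
  {"tx": -0.01,"ty": 0.01,"tz": -0.4,"yaw": 0},
  {"tx": 0,"ty": 0,"tz": -0.4,"yaw": 0},
  {"tx": 0,"ty": 0,"tz": -0.2,"yaw": 0},
  {"tx": 0,"ty": 0,"tz": -0.1,"yaw": 0},
  {"tx": 0,"ty": 0,"tz": 0,"yaw": 0},
])

```text
time: 12.1
ee_pos: [0.5115, 0.4464, 0.0169]
ee_rot: [0.403, 0.581, 0.403, -0.581]
ft_force: [-0.1, -0.3, 0.4]
finger_gap: 0.042
```

Request:
carry_out([
  {"tx": 0,"ty": 0,"tz": 0,"yaw": 0},
  {"tx": 0,"ty": 0,"tz": 0,"yaw": 0},
  {"tx": 0,"ty": 0,"tz": 0,"yaw": 0},
  {"tx": 0,"ty": 0,"tz": 0,"yaw": 0},
  {"tx": 0,"ty": 0,"tz": 0,"yaw": 0},
], grip=0, force=60)

```text
time: 12.6
ee_pos: [0.5122, 0.4469, 0.0183]
ee_rot: [0.403, 0.582, 0.403, -0.58]
ft_force: [-0.7, -0.3, 5.6]
finger_gap: 0.0189
```

Request:
carry_out([
  {"tx": 0,"ty": 0,"tz": 0.1,"yaw": 0},
  {"tx": 0,"ty": 0,"tz": 0.3,"yaw": 0},
  {"tx": 0,"ty": 0,"tz": 0.6,"yaw": 0},
  {"tx": 0,"ty": 0,"tz": 0.8,"yaw": 0},
  {"tx": 0,"ty": 0,"tz": 0.8,"yaw": 0},
  {"tx": 0,"ty": 0,"tz": 0.6,"yaw": 0},
  {"tx": 0,"ty": 0,"tz": 0,"yaw": 0},
])

```text
time: 13.3
ee_pos: [0.514, 0.4481, 0.1842]
ee_rot: [0.403, 0.586, 0.403, -0.577]
ft_force: [0.7, 0.7, -0.8]
finger_gap: 0.0187
```

```bash
python3 look.py w12
```

```text
t 13.3 p [0.514  0.4481 0.1842] yawdeg -20.57 gap 0.0187 f [ 0.7  0.7 -0.8] q [ 0.57  0.35  1.62 -0.    1.16  0.93]
```

View pics/w12.png

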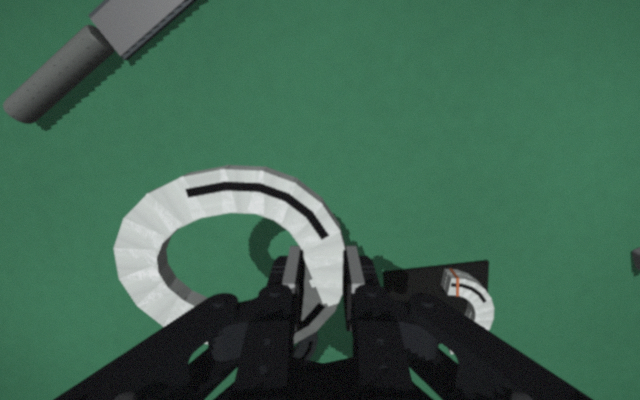

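```bash
python3 - <<'E'
from fit import *
fit('w12','egg',(.514,.448,np.radians(-20.5)),.166,.176,name='f_w12',dark=1,rect=[(0,290,640,400),(340,245,640,400),(280,245,300,400)])
E
```

```text
w12 egg origin [0.5158 0.4446] deg -24.5 cost 0.0196
```

View pics/f_w12.png

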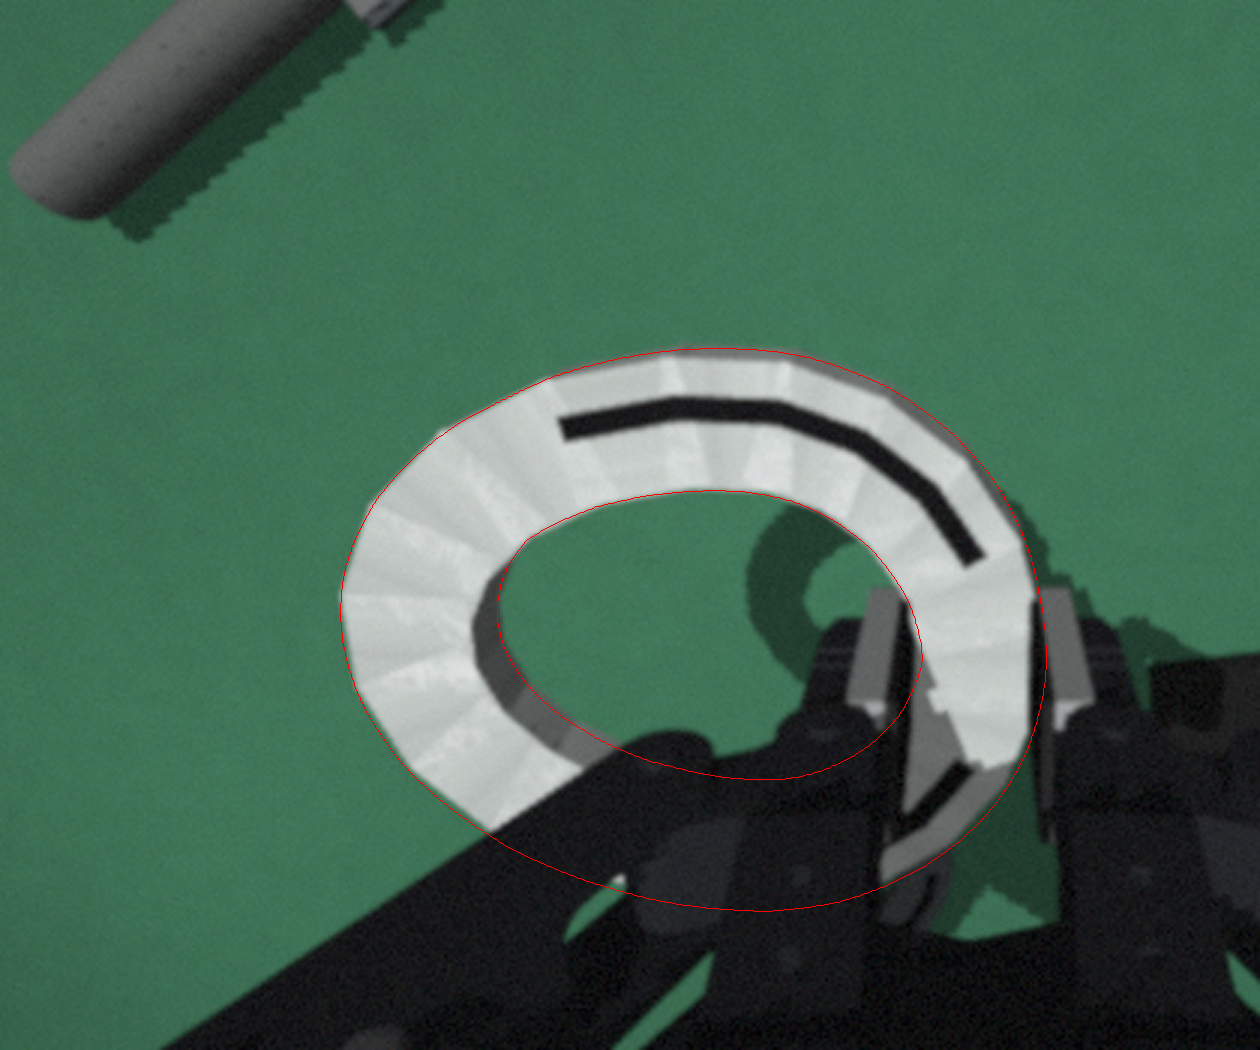

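```bash
cat > canon.py <<'E'
from h import *
def canon(f,z,p,sc=4,W=560,H=480):
    D=np.load(f'pics/{f}.npy',allow_pickle=True).item();s,w=D['s'],D['w']
    xs,ys=np.meshgrid((np.arange(W)/sc-115)/1000,(60-np.arange(H)/sc)/1000)
    c,sn=np.cos(p[2]),np.sin(p[2])
    P=np.stack([p[0]+c*xs-sn*ys,p[1]+sn*xs+c*ys,np.full_like(xs,z)],-1).reshape(-1,3)
    uv=proj(w,P,s).astype(np.float32).reshape(H,W,2)
    return cv2.remap(w['image'],uv[...,0],uv[...,1],cv2.INTER_CUBIC)
def grooves(im,sc=4):
    """dark thin strips on the bright web: black-hat"""
    g=cv2.cvtColor(im,cv2.COLOR_BGR2GRAY)
    # local: dark & neutral & surrounded by bright (closing)
    cl=cv2.morphologyEx(g,cv2.MORPH_CLOSE,np.ones((21,21)))
    m=((cl.astype(int)-g>60)&(cl>150)).astype(np.uint8)
    n,l,st,ct=cv2.connectedComponentsWithStats(m)
    out=[]
    for i in range(1,n):
        if st[i,4]>250:
            yy,xx=np.where(l==i);X=np.c_[xx/sc-115,60-yy/sc]
            o=X[np.argsort(X[:,0])];k=12
            out.append((len(X),o[:k].mean(0).round(1).tolist(),o[-k:].mean(0).round(1).tolist(),X.mean(0).round(1).tolist()))
    return out
E
python3 - <<'E'
from canon import *
r=np.radians
for f,z,p in [('w9',.035,(.5114,.0819,r(9.8))),('w2',.01,(.5122,-.1121,r(32.7))),('w10',.01,(.5115,.4456,r(-20.5))),('w11',.01,(.5113,.4464,r(-19.3))),
  ('w5',.0942,(.5159,-.1119,r(33.59))),('w12',.1765,(.514,.4481,r(-20.57))),('w8',.035,(.5104,.0828,r(11.29)))]:
    im=canon(f,z,p);cv2.imwrite(f'pics/k_{f}.png',im)
    print(f);[print('   ',g) for g in grooves(im)]
E
```

```text
w9
    (4271, [-61.1, 38.9], [0.4, 19.9], [-27.2, 35.7])
    (4081, [-58.5, -39.6], [1.5, -16.8], [-24.3, -34.0])
w2
    (4180, [-60.7, 39.2], [0.3, 18.6], [-26.7, 35.3])
    (3960, [-60.2, -39.1], [0.1, -18.1], [-25.8, -34.4])
w10
    (4303, [-64.2, 37.8], [-0.9, 20.1], [-29.7, 35.6])
    (4138, [-63.9, -37.4], [-1.1, -19.9], [-29.4, -35.1])
w11
    (4581, [-63.3, 38.9], [-0.1, 19.7], [-28.9, 35.8])
    (693, [-8.5, -24.9], [-0.9, -20.1], [-4.9, -23.1])
    (419, [-64.6, -36.9], [-58.2, -37.7], [-61.4, -36.9])
w5
    (4668, [-60.0, 39.2], [1.6, 18.4], [-26.6, 35.2])
w12
    (4642, [-59.6, 39.8], [2.9, 18.9], [-25.7, 35.9])
w8
    (4684, [-60.0, 39.1], [1.8, 18.6], [-26.6, 35.4])
    (306, [-14.2, -9.8], [-10.2, -9.9], [-12.2, -9.9])
```

Request:
carry_out([
  {"tx": 0,"ty": -0.3,"tz": 0,"yaw": 0.1},
  {"tx": 0,"ty": -0.6,"tz": 0,"yaw": 0.3},
  {"tx": 0,"ty": -0.8,"tz": 0,"yaw": 0.3},
  {"tx": 0,"ty": -0.9,"tz": 0,"yaw": 0.3},
  {"tx": 0,"ty": -0.9,"tz": 0,"yaw": 0.3},
  {"tx": 0,"ty": -0.9,"tz": 0,"yaw": 0.3},
  {"tx": 0,"ty": -0.9,"tz": 0,"yaw": 0.3},
  {"tx": 0,"ty": -0.9,"tz": 0,"yaw": 0.3},
  {"tx": 0,"ty": -0.9,"tz": 0,"yaw": 0.3},
  {"tx": 0,"ty": -0.9,"tz": 0,"yaw": 0.3},
  {"tx": 0,"ty": -0.9,"tz": 0,"yaw": 0.3},
  {"tx": 0,"ty": -0.9,"tz": 0,"yaw": 0.3},
])

```text
time: 14.55
ee_pos: [0.5086, -0.0455, 0.1736]
ee_rot: [-0.494, -0.503, -0.497, 0.505]
ft_force: [1.9, 0.2, -1.1]
finger_gap: 0.0192
```

Request:
carry_out([
  {"tx": 0,"ty": -0.9,"tz": 0,"yaw": 0.3},
  {"tx": 0,"ty": -0.9,"tz": 0,"yaw": 0.3},
  {"tx": 0,"ty": -0.9,"tz": 0,"yaw": 0.3},
  {"tx": 0,"ty": -0.9,"tz": 0,"yaw": 0.3},
  {"tx": 0,"ty": -0.9,"tz": 0,"yaw": 0.3},
  {"tx": 0,"ty": -0.9,"tz": 0,"yaw": 0.3},
  {"tx": 0,"ty": -0.9,"tz": 0,"yaw": 0.3},
  {"tx": 0.1,"ty": -0.9,"tz": 0,"yaw": 0.2},
  {"tx": 0.1,"ty": -0.7,"tz": 0,"yaw": 0},
  {"tx": 0.1,"ty": -0.5,"tz": 0,"yaw": 0},
  {"tx": 0,"ty": -0.2,"tz": 0,"yaw": 0},
  {"tx": 0,"ty": 0,"tz": 0,"yaw": 0},
])

```text
time: 15.75
ee_pos: [0.5244, -0.4739, 0.1736]
ee_rot: [0.548, 0.445, 0.551, -0.445]
ft_force: [-0.4, 0.3, -1.8]
finger_gap: 0.0185
```

Request:
carry_out([
  {"tx": 0,"ty": 0,"tz": 0,"yaw": 0},
  {"tx": 0,"ty": 0,"tz": 0,"yaw": 0},
])

```text
time: 15.95
ee_pos: [0.5261, -0.472, 0.1759]
ee_rot: [0.549, 0.444, 0.551, -0.444]
ft_force: [-0.1, 1.0, -1.9]
finger_gap: 0.019
```

```bash
python3 look.py w13 egg_stack; python3 - <<'E'
from fit import *
fit('w13','egg',(.533,-.440,np.radians(9.9)),.005,.025,name='f_w13')
E
```

```text
egg_stack [(0.63, [294.0, 138.0], 10432, [0.491, -0.434])]
t 15.95 p [ 0.5261 -0.472   0.1759] yawdeg 12.16 gap 0.019 f [-0.1  1.  -1.9] q [-0.87  0.42  1.55  0.    1.18 -1.09]
w13 egg origin [ 0.5323 -0.4491] deg 2.26 cost 0.2618
```

View pics/w13.png

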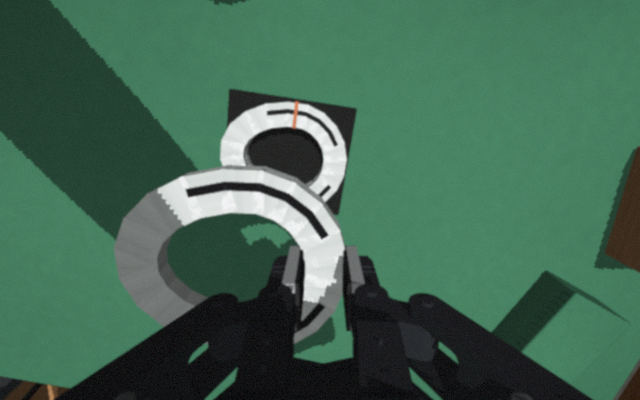

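Request:
carry_out([
  {"tx": 0,"ty": -0.3,"tz": 0.1,"yaw": -0.3},
  {"tx": 0,"ty": -0.6,"tz": 0.1,"yaw": -0.3},
  {"tx": 0,"ty": -0.6,"tz": 0.1,"yaw": -0.3},
  {"tx": 0,"ty": -0.2,"tz": 0,"yaw": -0.1},
  {"tx": 0,"ty": 0,"tz": 0,"yaw": 0},
  {"tx": 0,"ty": 0,"tz": 0,"yaw": 0},
  {"tx": 0,"ty": 0,"tz": 0,"yaw": 0},
])

```text
time: 16.75
ee_pos: [0.5266, -0.557, 0.191]
ee_rot: [0.527, 0.471, 0.528, -0.471]
ft_force: [-0.4, -0.7, -2.2]
finger_gap: 0.0188
```

```bash
python3 look.py w14 egg_stack; cat > pose.py <<'E'
from canon import *
# canonical groove points, upper: left end, right end, mean
GR={'plain':np.array([[-60.4,39.15],[.2,18.35],[-26.2,34.9]]),'egg':np.array([[-64.,37.6],[-1.,20.],[-29.5,35.3]])}
def kabsch(A,B):
    a,b=A.mean(0),B.mean(0);H=(A-a).T@(B-b);th=np.arctan2(H[0,1]-H[1,0],H[0,0]+H[1,1])
    c,s=np.cos(th),np.sin(th);Rm=np.array([[c,-s],[s,c]]);t=b-Rm@a
    return th,t,np.abs((A@Rm.T+t)-B).max()
def gpose(f,kind,z,p,show=1,only=None):
    p=np.array(p,float)
    for it in range(4):
        g=grooves(canon(f,z,p));A=[];B=[]
        for n,l,r,m in g:
            if n<3000: continue
            sg=1 if m[1]>0 else -1
            if only and sg!=only: continue
            A.append(GR[kind]*[1,sg]);B.append([l,r,m])
        if not A: print(f,'none',g);return None
        th,t,e=kabsch(np.vstack(A),np.vstack(B))
        c,s=np.cos(p[2]),np.sin(p[2]);p=p+np.array([(c*t[0]-s*t[1])/1000,(s*t[0]+c*t[1])/1000,th])
    if show: print(f,kind,'n',len(A),'origin',p[:2].round(4),'deg',np.degrees(p[2]).round(2),'res mm',round(e,2))
    return p
def rel(f,p,ret=0):
    """pose p relative to the tool (tool y = shoe x)"""
    s=np.load(f'pics/{f}.npy',allow_pickle=True).item()['s'];y=rot(s['ee_rot'])[:,1];a=np.arctan2(y[1],y[0])
    d=(p[:2]-s['ee_pos'][:2])*1000;c,sn=np.cos(a),np.sin(a)
    print('   rel tool: along %.1f lat %.1f mm, dyaw %.2f'%(c*d[0]+sn*d[1],-sn*d[0]+c*d[1],np.degrees(p[2]-a)))
E
python3 - <<'E'
from pose import *
import fit
r=np.radians
print('shoe refs');gpose('w2','plain',.01,(.5122,-.1121,r(32.7)));gpose('w10','egg',.01,(.5115,.4456,r(-20.5)))
print('stacks');gpose('w6','plain',.025,(.5101,.0828,r(11.1)));gpose('w14','egg',.025,(.533,-.445,r(3)))
print('placed');gpose('w9','plain',.035,(.5114,.0819,r(9.8)))
print('hand');rel('w5',gpose('w5','plain',.0942,(.5159,-.1119,r(33.5))));rel('w8',gpose('w8','plain',.035,(.5104,.0828,r(11))))
D=np.load('pics/w14.npy',allow_pickle=True).item()['s'];z=D['ee_pos'][2]-.008
rel('w14',gpose('w14','egg',z,(*D['ee_pos'][:2],r(6))))
rel('w12',gpose('w12','egg',.1765,(.514,.448,r(-20))))
fit.fit('w14','egg',(.533,-.445,r(3)),.005,.025,name='f_w14')
E
```

```text
egg_stack [(0.68, [293.0, 62.0], 15708, [0.488, -0.45])]
t 16.75 p [ 0.5266 -0.557   0.191 ] yawdeg 6.44 gap 0.0188 f [-0.4 -0.7 -2.2] q [-0.95  0.53  1.36  0.    1.25 -1.06]
shoe refs
w2 plain n 2 origin [ 0.5119 -0.1117] deg 33.04 res mm 0.32
w10 egg n 2 origin [0.5115 0.4458] deg -20.43 res mm 0.23
stacks
w6 plain n 2 origin [0.5127 0.0825] deg 10.81 res mm 3.62
w14 none [(2905, [-41.2, 37.3], [-2.3, 16.5], [-20.1, 29.8]), (1473, [-65.7, 33.6], [-42.6, 37.4], [-54.3, 35.6]), (2842, [-40.1, -44.9], [-1.9, -23.2], [-18.9, -36.8]), (1407, [-65.0, -42.0], [-41.7, -44.8], [-53.5, -43.5])]
placed
w9 plain n 2 origin [0.5117 0.0836] deg 11.72 res mm 0.3
hand
w5 plain n 1 origin [ 0.5163 -0.1112] deg 34.09 res mm 0.79
   rel tool: along 0.8 lat 0.4 mm, dyaw 0.51
w8 plain n 1 origin [0.5112 0.0836] deg 11.98 res mm 0.9
   rel tool: along 1.0 lat 0.6 mm, dyaw 0.69
w14 egg n 1 origin [ 0.5287 -0.558 ] deg 3.6 res mm 0.52
   rel tool: along 2.0 lat -1.2 mm, dyaw -2.84
w12 egg n 1 origin [0.5159 0.4465] deg -23.5 res mm 0.52
   rel tool: along 2.4 lat -0.8 mm, dyaw -2.93
w14 egg origin [ 0.5323 -0.4491] deg 2.3 cost 0.0546
```

View pics/w14.png

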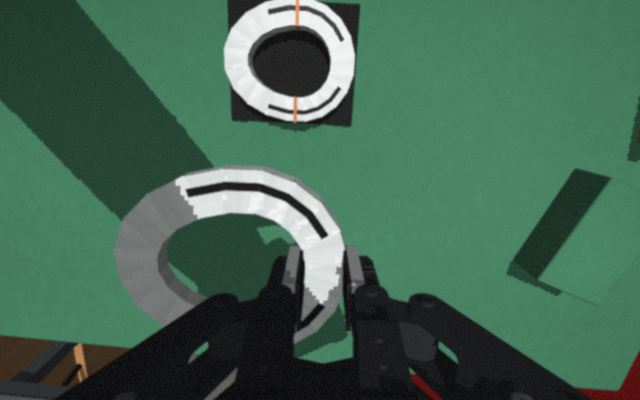

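```bash
python3 - <<'E'
s=open('pose.py').read()
s=s.replace("""        for n,l,r,m in g:
            if n<3000: continue
            sg=1 if m[1]>0 else -1
            if only and sg!=only: continue
            A.append(GR[kind]*[1,sg]);B.append([l,r,m])
""","""        for sg in (1,-1):
            if only and sg!=only: continue
            q=[x for x in g if x[3][1]*sg>0 and x[0]>800]
            if sum(x[0] for x in q)<2800: continue
            l=min((x[1] for x in q),key=lambda v:v[0]);r=max((x[2] for x in q),key=lambda v:v[0])
            if len(q)>1: A.append(GR[kind][:2]*[1,sg]);B.append([l,r])
            else: A.append(GR[kind]*[1,sg]);B.append([l,r,q[0][3]])
""")
open('pose.py','w').write(s)
E
python3 - <<'E'
from pose import *
r=np.radians
gpose('w6','plain',.025,(.5101,.0828,r(11.1)));gpose('w14','egg',.025,(.533,-.449,r(3)));gpose('w9','plain',.035,(.5114,.0819,r(9.8)))
E
```

```text
w6 plain n 2 origin [0.5127 0.0825] deg 10.81 res mm 3.62
w14 egg n 2 origin [ 0.532  -0.4485] deg 3.64 res mm 0.17
w9 plain n 2 origin [0.5117 0.0836] deg 11.72 res mm 0.3
```

```bash
python3 - <<'E'
from pose import *
r=np.radians
im=canon('w6',.025,(.5103,.0828,r(11)));print(*grooves(im),sep='\n');cv2.imwrite('pics/k_w6.png',im)
E
```

```text
(3951, [-54.2, 39.4], [-0.3, 17.4], [-24.6, 34.0])
(294, [-61.5, 38.8], [-56.7, 38.8], [-59.1, 38.7])
(3841, [-54.7, -40.1], [-0.6, -18.9], [-24.6, -35.2])
(288, [-61.7, -39.7], [-56.6, -39.8], [-59.1, -39.7])
```

View pics/k_w6.png

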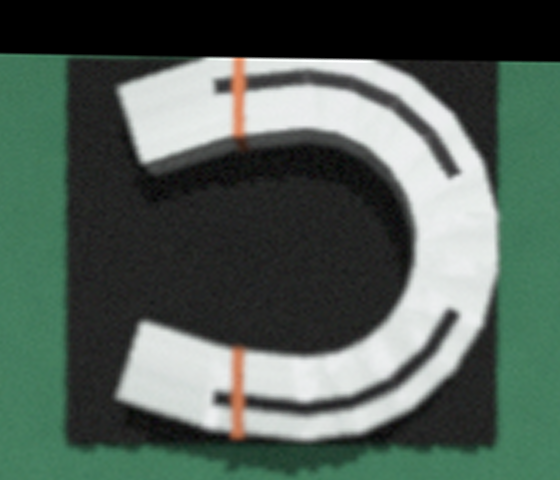

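Request:
carry_out([
  {"tx": 0.02,"ty": 0.4,"tz": -0.1,"yaw": 0},
  {"tx": 0.02,"ty": 0.6,"tz": -0.2,"yaw": 0},
  {"tx": 0.02,"ty": 0.6,"tz": -0.3,"yaw": 0},
  {"tx": 0.02,"ty": 0.4,"tz": -0.4,"yaw": 0},
  {"tx": 0,"ty": 0.2,"tz": -0.5,"yaw": 0},
  {"tx": 0,"ty": 0,"tz": -0.5,"yaw": 0},
  {"tx": 0,"ty": 0,"tz": -0.4,"yaw": 0},
  {"tx": 0,"ty": 0,"tz": -0.2,"yaw": 0},
  {"tx": 0,"ty": 0,"tz": 0,"yaw": 0},
  {"tx": 0,"ty": 0,"tz": 0,"yaw": 0},
  {"tx": 0,"ty": 0,"tz": 0,"yaw": 0},
])

```text
time: 17.95
ee_pos: [0.5311, -0.4496, 0.0635]
ee_rot: [0.528, 0.471, 0.526, -0.472]
ft_force: [0.1, 0.4, -1.0]
finger_gap: 0.0187
```

```bash
sed -i 's/x\[0\]>800/x[0]>250/' pose.py; python3 look.py w15; python3 - <<'E'
from pose import *
D=np.load('pics/w15.npy',allow_pickle=True).item()['s'];z=D['ee_pos'][2]-.008
rel('w15',gpose('w15','egg',z,(*D['ee_pos'][:2],np.radians(4)),only=1))
E
```

```text
t 17.95 p [ 0.5311 -0.4496  0.0635] yawdeg 6.36 gap 0.0187 f [ 0.1  0.4 -1. ] q [-0.85  0.52  1.63 -0.    0.99 -0.96]
w15 egg n 1 origin [ 0.538  -0.4444] deg 9.16 res mm 1.6
   rel tool: along 7.4 lat 4.4 mm, dyaw 2.80
```

View pics/w15.png

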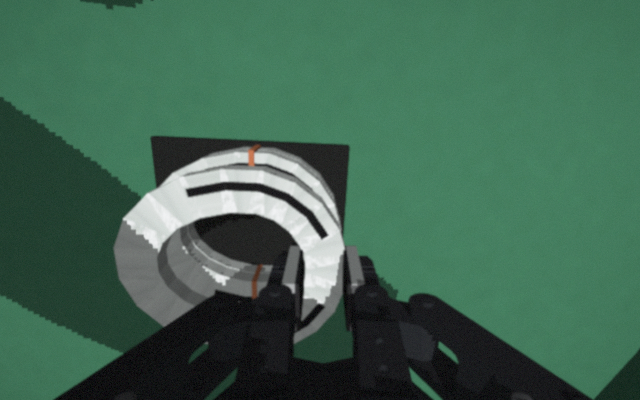

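Request:
carry_out([
  {"tx": 0,"ty": 0.05,"tz": -0.1,"yaw": 0},
  {"tx": 0,"ty": 0,"tz": -0.12,"yaw": 0},
  {"tx": 0,"ty": 0,"tz": -0.08,"yaw": 0},
  {"tx": 0,"ty": 0,"tz": -0.05,"yaw": 0},
  {"tx": 0,"ty": 0,"tz": 0,"yaw": 0},
  {"tx": 0,"ty": 0,"tz": 0,"yaw": 0},
])

```text
time: 18.6
ee_pos: [0.5303, -0.4463, 0.044]
ee_rot: [0.527, 0.472, 0.527, -0.472]
ft_force: [-0.2, 0.2, -1.2]
finger_gap: 0.0188
```

```bash
python3 look.py w16
```

```text
t 18.6 p [ 0.5303 -0.4463  0.044 ] yawdeg 6.36 gap 0.0188 f [-0.2  0.2 -1.2] q [-0.85  0.54  1.64 -0.    0.96 -0.96]
```

View pics/w16.png

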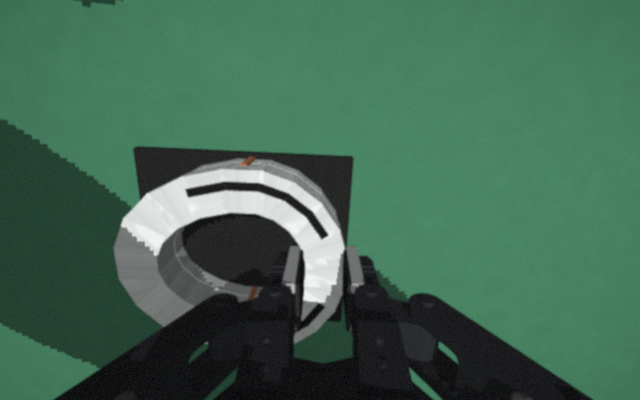

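Request:
carry_out([
  {"tx": 0,"ty": -0.01,"tz": -0.02,"yaw": 0},
  {"tx": 0,"ty": 0,"tz": 0,"yaw": 0},
  {"tx": 0,"ty": 0,"tz": 0,"yaw": 0},
])

```text
time: 18.95
ee_pos: [0.5304, -0.4468, 0.0434]
ee_rot: [0.527, 0.472, 0.527, -0.472]
ft_force: [-0.1, -0.2, -0.3]
finger_gap: 0.0188
```

Request:
carry_out([
  {"tx": 0,"ty": 0,"tz": -0.015,"yaw": 0},
  {"tx": 0,"ty": 0,"tz": 0,"yaw": 0},
  {"tx": 0,"ty": 0,"tz": 0,"yaw": 0},
])

```text
time: 19.25
ee_pos: [0.5304, -0.4468, 0.0433]
ee_rot: [0.527, 0.471, 0.527, -0.471]
ft_force: [-2.1, 2.9, 5.4]
finger_gap: 0.0186
```

Request:
carry_out([
  {"tx": 0,"ty": 0,"tz": 0,"yaw": 0},
  {"tx": 0,"ty": 0,"tz": 0,"yaw": 0},
  {"tx": 0,"ty": 0,"tz": 0,"yaw": 0},
  {"tx": 0,"ty": 0,"tz": 0.2,"yaw": 0},
  {"tx": 0,"ty": 0,"tz": 0.5,"yaw": 0},
  {"tx": 0,"ty": 0,"tz": 0.8,"yaw": 0},
  {"tx": 0,"ty": 0,"tz": 0.9,"yaw": 0},
  {"tx": 0,"ty": 0,"tz": 0.6,"yaw": 0},
  {"tx": 0,"ty": 0,"tz": 0,"yaw": 0},
  {"tx": 0,"ty": 0,"tz": 0,"yaw": 0},
  {"tx": 0,"ty": 0,"tz": 0,"yaw": 0},
], grip=0.5)

```text
time: 20.35
ee_pos: [0.5296, -0.4459, 0.1905]
ee_rot: [0.526, 0.472, 0.528, -0.471]
ft_force: [-0.5, -0.4, 0.3]
finger_gap: 0.0426
```

```bash
python3 look.py w17; python3 - <<'E'
from pose import *
import fit
r=np.radians
gpose('w17','egg',.035,(.532,-.4485,r(3)))
fit.fit('w17','egg',(.532,-.4485,r(3)),.005,.035,name='f_w17')
E
```

```text
t 20.35 p [ 0.5296 -0.4459  0.1905] yawdeg 6.36 gap 0.0426 f [-0.5 -0.4  0.3] q [-0.85  0.37  1.58 -0.    1.2  -0.96]
w17 egg n 2 origin [ 0.5332 -0.4479] deg 3.59 res mm 0.26
w17 egg origin [ 0.533  -0.4488] deg 2.28 cost 0.0613
```

View pics/w17.png

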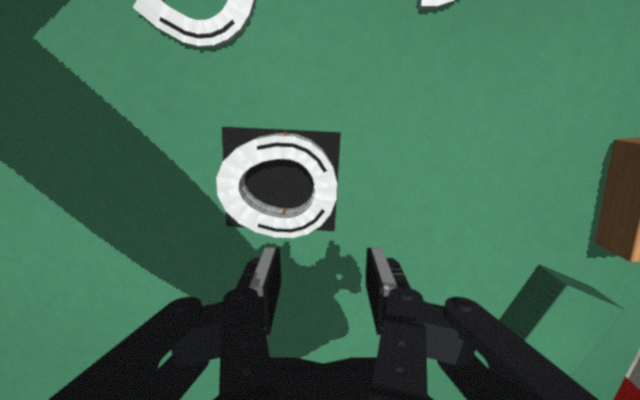

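View pics/f_w17.png

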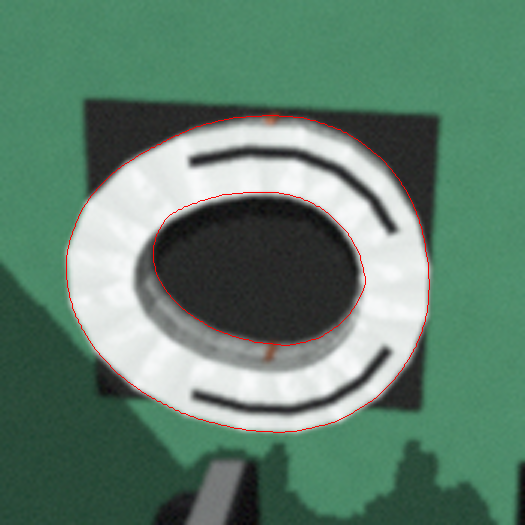

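Request:
carry_out([
  {"tx": -0.3,"ty": 0.4,"tz": 0,"yaw": -0.6},
  {"tx": -0.4,"ty": 0.6,"tz": 0,"yaw": -0.8},
  {"tx": -0.4,"ty": 0.6,"tz": 0,"yaw": -0.8},
  {"tx": -0.4,"ty": 0.5,"tz": 0,"yaw": -0.8},
  {"tx": -0.2,"ty": 0.1,"tz": 0,"yaw": -0.4},
  {"tx": 0,"ty": 0,"tz": 0,"yaw": 0},
  {"tx": 0,"ty": 0,"tz": 0,"yaw": 0},
  {"tx": 0,"ty": 0,"tz": 0,"yaw": 0},
], grip=0.5)

```text
time: 21.2
ee_pos: [0.4457, -0.3372, 0.1919]
ee_rot: [0.44, 0.554, 0.44, -0.554]
ft_force: [-0.3, -0.2, -0.1]
finger_gap: 0.0426
```

```bash
python3 look.py w18 heart_shoe; python3 - <<'E'
from pose import *
import fit
r=np.radians
p,_=fit.fit('w18','heart',(.444,-.293,r(-15)),0,.01,name='f_w18')
print(*grooves(canon('w18',.01,p)),sep='\n')
GR['heart']=GR['plain'];gpose('w18','heart',.01,p)
E
```

```text
heart_shoe [(0.82, [256.0, 139.0], 6743, [0.393, -0.282])]
t 21.2 p [ 0.4457 -0.3372  0.1919] yawdeg -13.1 gap 0.0426 f [-0.3 -0.2 -0.1] q [-0.83  0.09  1.92  0.    1.14 -0.6 ]
w18 heart origin [ 0.4427 -0.2959] deg -15.87 cost 0.0676
(4242, [-61.7, 39.0], [-0.8, 18.6], [-28.2, 35.2])
(4102, [-61.4, -39.1], [-0.8, -18.3], [-27.4, -34.7])
w18 heart n 2 origin [ 0.4415 -0.2953] deg -15.64 res mm 0.56
```

View pics/w18.png

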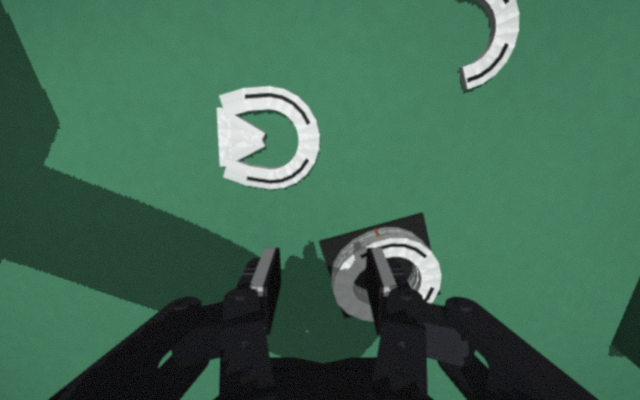

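View pics/f_w18.png

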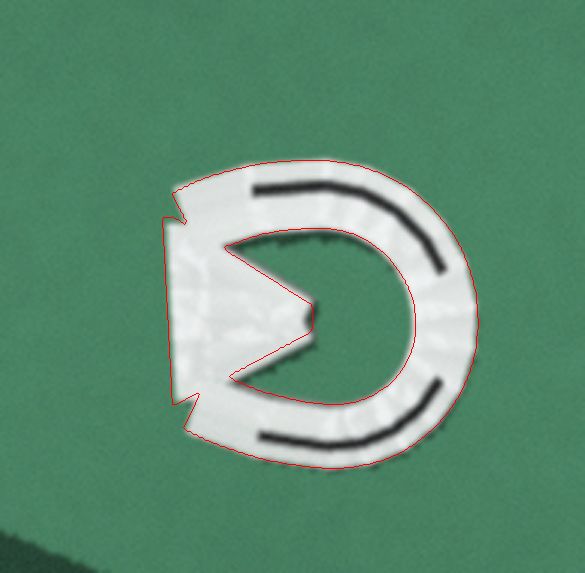

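Request:
carry_out([
  {"tx": -0.02,"ty": 0.2,"tz": -0.2,"yaw": -0.1},
  {"tx": -0.02,"ty": 0.2,"tz": -0.4,"yaw": -0.1},
  {"tx": -0.02,"ty": 0.2,"tz": -0.5,"yaw": -0.1},
  {"tx": -0.02,"ty": 0.24,"tz": -0.5,"yaw": -0.14},
  {"tx": 0,"ty": 0,"tz": -0.5,"yaw": 0},
  {"tx": 0,"ty": 0,"tz": -0.3,"yaw": 0},
  {"tx": 0,"ty": 0,"tz": 0,"yaw": 0},
  {"tx": 0,"ty": 0,"tz": 0,"yaw": 0},
  {"tx": 0,"ty": 0,"tz": 0,"yaw": 0},
])

```text
time: 22.2
ee_pos: [0.4422, -0.2957, 0.0738]
ee_rot: [0.428, 0.564, 0.426, -0.563]
ft_force: [-0.5, -0.7, 0.3]
finger_gap: 0.0427
```

```bash
python3 look.py w19; python3 - <<'E'
from pose import *
GR['heart']=GR['plain'];rel('w19',gpose('w19','heart',.01,(.4415,-.2953,np.radians(-15.6))))
E
```

```text
t 22.2 p [ 0.4422 -0.2957  0.0738] yawdeg -15.65 gap 0.0427 f [-0.5 -0.7  0.3] q [-0.78  0.19  2.05  0.    0.9  -0.51]
w19 heart n 1 origin [ 0.4414 -0.2951] deg -15.68 res mm 0.73
   rel tool: along -0.9 lat 0.3 mm, dyaw -0.02
```

View pics/w19.png

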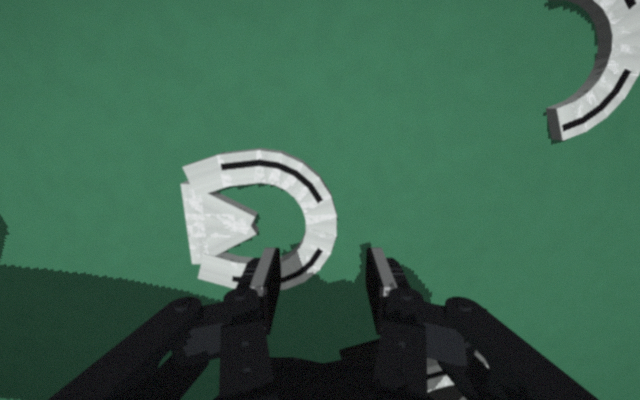

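Request:
carry_out([
  {"tx": -0.015,"ty": 0.005,"tz": -0.4,"yaw": 0},
  {"tx": 0,"ty": 0,"tz": -0.4,"yaw": 0},
  {"tx": 0,"ty": 0,"tz": -0.2,"yaw": 0},
  {"tx": 0,"ty": 0,"tz": -0.1,"yaw": 0},
  {"tx": 0,"ty": 0,"tz": 0,"yaw": 0},
  {"tx": 0,"ty": 0,"tz": 0,"yaw": 0},
])

```text
time: 22.85
ee_pos: [0.4411, -0.295, 0.0182]
ee_rot: [0.428, 0.563, 0.427, -0.563]
ft_force: [0.1, 0.4, -0.7]
finger_gap: 0.0429
```

Request:
carry_out([
  {"tx": 0,"ty": 0,"tz": 0,"yaw": 0},
  {"tx": 0,"ty": 0,"tz": 0,"yaw": 0},
  {"tx": 0,"ty": 0,"tz": 0,"yaw": 0},
  {"tx": 0,"ty": 0,"tz": 0,"yaw": 0},
  {"tx": 0,"ty": 0,"tz": 0,"yaw": 0},
], grip=0, force=70)

```text
time: 23.35
ee_pos: [0.4415, -0.2951, 0.0186]
ee_rot: [0.428, 0.564, 0.426, -0.563]
ft_force: [0.1, 1.5, 5.6]
finger_gap: 0.02
```

Request:
carry_out([
  {"tx": 0,"ty": 0,"tz": 0.1,"yaw": 0},
  {"tx": 0,"ty": 0,"tz": 0.3,"yaw": 0},
  {"tx": 0,"ty": 0,"tz": 0.6,"yaw": 0},
  {"tx": 0,"ty": 0,"tz": 0.8,"yaw": 0},
  {"tx": 0,"ty": 0,"tz": 0.8,"yaw": 0},
  {"tx": 0,"ty": 0,"tz": 0.6,"yaw": 0},
  {"tx": 0,"ty": 0,"tz": 0,"yaw": 0},
  {"tx": 0,"ty": 0,"tz": 0,"yaw": 0},
])

```text
time: 24.15
ee_pos: [0.4403, -0.2942, 0.1775]
ee_rot: [0.427, 0.563, 0.427, -0.563]
ft_force: [-0.3, 0.3, -2.8]
finger_gap: 0.0199
```

```bash
python3 look.py w20; python3 - <<'E'
from pose import *
GR['heart']=GR['plain']
D=np.load('pics/w20.npy',allow_pickle=True).item()['s'];z=D['ee_pos'][2]-.009
rel('w20',gpose('w20','heart',z,(*D['ee_pos'][:2],np.radians(-15.6)),only=1))
E
```

```text
t 24.15 p [ 0.4403 -0.2942  0.1775] yawdeg -15.64 gap 0.0199 f [-0.3  0.3 -2.8] q [-0.78  0.04  2.   -0.    1.11 -0.51]
w20 heart n 1 origin [ 0.4414 -0.2946] deg -15.33 res mm 0.89
   rel tool: along 1.1 lat -0.1 mm, dyaw 0.31
```

View pics/w20.png

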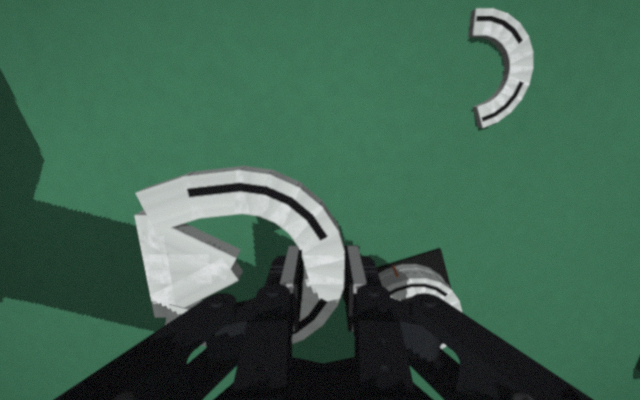

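Request:
carry_out([
  {"tx": 0.3,"ty": 0.2,"tz": 0,"yaw": 0.3},
  {"tx": 0.5,"ty": 0.4,"tz": 0.1,"yaw": 0.5},
  {"tx": 0.7,"ty": 0.5,"tz": 0.1,"yaw": 0.7},
  {"tx": 0.7,"ty": 0.5,"tz": 0.1,"yaw": 0.7},
  {"tx": 0.7,"ty": 0.5,"tz": 0,"yaw": 0.7},
  {"tx": 0.7,"ty": 0.5,"tz": 0,"yaw": 0.7},
  {"tx": 0.7,"ty": 0.5,"tz": 0,"yaw": 0.7},
  {"tx": 0.5,"ty": 0.4,"tz": 0,"yaw": 0.4},
  {"tx": 0.2,"ty": 0.2,"tz": 0,"yaw": 0.1},
  {"tx": 0,"ty": 0,"tz": 0,"yaw": 0},
  {"tx": 0,"ty": 0,"tz": 0,"yaw": 0},
  {"tx": 0,"ty": 0,"tz": 0,"yaw": 0},
])

```text
time: 25.4
ee_pos: [0.6893, -0.1106, 0.1915]
ee_rot: [0.548, 0.446, 0.549, -0.447]
ft_force: [0.7, 0.7, -1.6]
finger_gap: 0.0201
```

```bash
python3 look.py w21 heart_stack; python3 - <<'E'
from pose import *
import fit
GR['heart']=GR['plain']
D=np.load('pics/w21.npy',allow_pickle=True).item()['s'];z=D['ee_pos'][2]-.009;y=rot(D['ee_rot'])[:,1]
rel('w21',gpose('w21','heart',z,(*D['ee_pos'][:2],np.arctan2(y[1],y[0])),only=1))
p,_=fit.fit('w21','heart',(.702,.0035,np.radians(12)),.005,.025,name='f_w21')
print(*grooves(canon('w21',.025,p)),sep='\n');gpose('w21','heart',.025,p)
E
```

```text
heart_stack [(0.68, [310.0, 59.0], 15587, [0.656, -0.002])]
t 25.4 p [ 0.6893 -0.1106  0.1915] yawdeg 11.76 gap 0.0201 f [ 0.7  0.7 -1.6] q [-0.3   0.38  1.56 -0.    1.2  -0.51]
w21 heart n 1 origin [ 0.6903 -0.1109] deg 12.11 res mm 0.92
   rel tool: along 1.0 lat -0.5 mm, dyaw 0.34
w21 heart origin [0.7004 0.0038] deg 12.07 cost 0.0667
(3942, [-54.9, 39.3], [-0.6, 18.1], [-24.9, 34.0])
(278, [-62.0, 38.4], [-57.2, 38.6], [-59.6, 38.5])
(3775, [-54.6, -40.2], [-0.7, -18.6], [-24.2, -34.9])
(277, [-61.4, -39.9], [-56.3, -39.8], [-58.9, -39.9])
w21 heart n 2 origin [0.6994 0.0032] deg 12.39 res mm 0.4
```

View pics/w21.png

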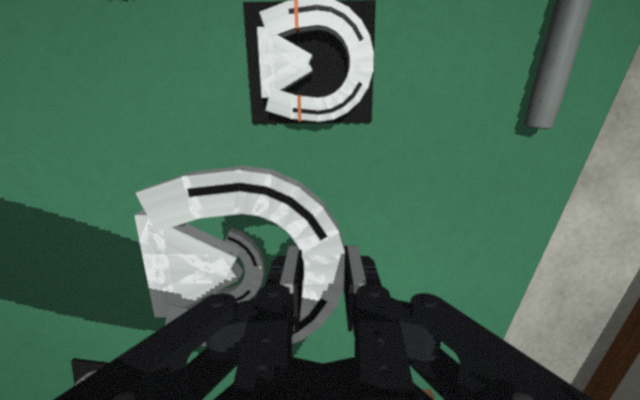

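Request:
carry_out([
  {"tx": 0.04,"ty": 0.4,"tz": -0.1,"yaw": 0.05},
  {"tx": 0.05,"ty": 0.6,"tz": -0.2,"yaw": 0},
  {"tx": 0.05,"ty": 0.6,"tz": -0.3,"yaw": 0},
  {"tx": 0.04,"ty": 0.45,"tz": -0.4,"yaw": 0},
  {"tx": 0,"ty": 0.23,"tz": -0.5,"yaw": 0},
  {"tx": 0,"ty": 0,"tz": -0.5,"yaw": 0},
  {"tx": 0,"ty": 0,"tz": -0.4,"yaw": 0},
  {"tx": 0,"ty": 0,"tz": -0.2,"yaw": 0},
  {"tx": 0,"ty": 0,"tz": 0,"yaw": 0},
  {"tx": 0,"ty": 0,"tz": 0,"yaw": 0},
  {"tx": 0,"ty": 0,"tz": 0,"yaw": 0},
])

```text
time: 26.6
ee_pos: [0.7008, 0.0043, 0.0644]
ee_rot: [0.551, 0.445, 0.549, -0.444]
ft_force: [0.2, -0.6, -2.3]
finger_gap: 0.0198
```

```bash
python3 look.py w22
```

```text
t 26.6 p [0.7008 0.0043 0.0644] yawdeg 12.13 gap 0.0198 f [ 0.2 -0.6 -2.3] q [-0.14  0.53  1.62  0.    1.   -0.35]
```

View pics/w22.png

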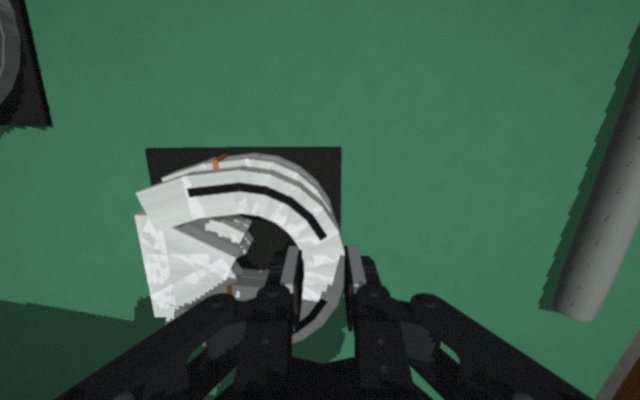

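Request:
carry_out([
  {"tx": -0.04,"ty": -0.02,"tz": -0.12,"yaw": 0},
  {"tx": 0,"ty": 0,"tz": -0.12,"yaw": 0},
  {"tx": 0,"ty": 0,"tz": -0.08,"yaw": 0},
  {"tx": 0,"ty": 0,"tz": -0.05,"yaw": 0},
  {"tx": 0,"ty": 0,"tz": 0,"yaw": 0},
  {"tx": 0,"ty": 0,"tz": 0,"yaw": 0},
])

```text
time: 27.25
ee_pos: [0.6975, 0.0036, 0.0437]
ee_rot: [0.55, 0.444, 0.55, -0.444]
ft_force: [0.5, 0.9, -0.2]
finger_gap: 0.0199
```

```bash
python3 look.py w23
```

```text
t 27.25 p [0.6975 0.0036 0.0437] yawdeg 12.15 gap 0.0199 f [ 0.5  0.9 -0.2] q [-0.14  0.55  1.63 -0.    0.97 -0.35]
```

View pics/w23.png

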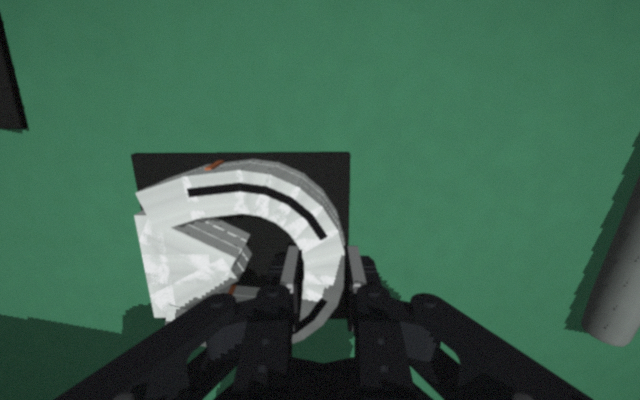

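Request:
carry_out([
  {"tx": 0.015,"ty": 0,"tz": -0.02,"yaw": 0},
  {"tx": 0,"ty": 0,"tz": 0,"yaw": 0},
  {"tx": 0,"ty": 0,"tz": 0,"yaw": 0},
])

```text
time: 27.6
ee_pos: [0.6986, 0.0035, 0.0437]
ee_rot: [0.55, 0.444, 0.55, -0.444]
ft_force: [-4.2, -0.4, 4.7]
finger_gap: 0.0203
```

Contact; release, rise, and look.

Request:
carry_out([
  {"tx": 0,"ty": 0,"tz": 0,"yaw": 0},
  {"tx": 0,"ty": 0,"tz": 0,"yaw": 0},
  {"tx": 0,"ty": 0,"tz": 0,"yaw": 0},
  {"tx": 0,"ty": 0,"tz": 0.2,"yaw": 0},
  {"tx": 0,"ty": 0,"tz": 0.5,"yaw": 0},
  {"tx": 0,"ty": 0,"tz": 0.8,"yaw": 0},
  {"tx": 0,"ty": 0,"tz": 0.9,"yaw": 0},
  {"tx": 0,"ty": 0,"tz": 0.6,"yaw": 0},
  {"tx": 0,"ty": 0,"tz": 0,"yaw": 0},
  {"tx": 0,"ty": 0,"tz": 0,"yaw": 0},
  {"tx": 0,"ty": 0,"tz": 0,"yaw": 0},
], grip=0.5)

```text
time: 28.7
ee_pos: [0.6973, 0.0037, 0.191]
ee_rot: [0.549, 0.444, 0.551, -0.445]
ft_force: [0.6, -0.4, -0.3]
finger_gap: 0.0425
```

```bash
python3 look.py w24; python3 - <<'E'
from pose import *
import fit
GR['heart']=GR['plain']
r=np.radians
gpose('w24','heart',.035,(.699,.0032,r(12)))
fit.fit('w24','heart',(.699,.0032,r(12)),.005,.035,name='f_w24')
E
```

```text
t 28.7 p [0.6973 0.0037 0.191 ] yawdeg 12.15 gap 0.0425 f [ 0.6 -0.4 -0.3] q [-0.14  0.38  1.56 -0.    1.2  -0.35]
w24 heart n 2 origin [0.7002 0.0034] deg 12.27 res mm 0.42
w24 heart origin [0.7014 0.0029] deg 11.23 cost 0.0685
```

View pics/w24.png

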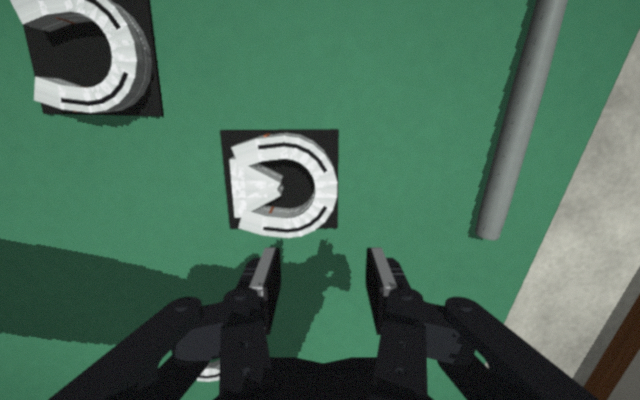

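View pics/f_w24.png

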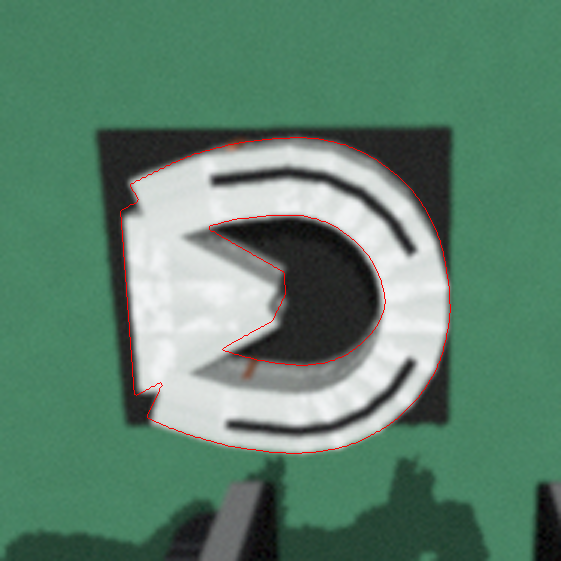

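Request:
carry_out([
  {"tx": -0.1,"ty": -0.4,"tz": 0,"yaw": -0.2},
  {"tx": -0.15,"ty": -0.7,"tz": 0,"yaw": -0.3},
  {"tx": -0.2,"ty": -0.8,"tz": 0,"yaw": -0.35},
  {"tx": -0.2,"ty": -0.8,"tz": 0,"yaw": -0.35},
  {"tx": -0.2,"ty": -0.8,"tz": 0,"yaw": -0.35},
  {"tx": -0.2,"ty": -0.8,"tz": 0,"yaw": -0.35},
  {"tx": -0.2,"ty": -0.8,"tz": 0,"yaw": -0.35},
  {"tx": -0.1,"ty": -0.5,"tz": 0,"yaw": -0.25},
  {"tx": 0,"ty": 0,"tz": 0,"yaw": 0},
  {"tx": 0,"ty": 0,"tz": 0,"yaw": 0},
  {"tx": 0,"ty": 0,"tz": 0,"yaw": 0},
])

```text
time: 29.85
ee_pos: [0.6305, -0.2758, 0.192]
ee_rot: [-0.49, -0.509, -0.491, 0.509]
ft_force: [0.5, -0.7, 0.4]
finger_gap: 0.0423
```

```bash
python3 look.py w25 tip_shoe; python3 - <<'E'
from pose import *
import fit
p,_=fit.fit('w25','tip',(.636,-.235,np.radians(-2.6)),0,.01,name='f_w25')
print(*grooves(canon('w25',.01,p)),sep='\n')
E
```

```text
tip_shoe [(0.77, [314.0, 134.0], 2622, [0.624, -0.228])]
t 29.85 p [ 0.6305 -0.2758  0.192 ] yawdeg -2.15 gap 0.0423 f [ 0.5 -0.7  0.4] q [-0.56  0.36  1.59  0.    1.19 -0.52]
w25 tip origin [ 0.6359 -0.2353] deg -4.01 cost 0.0599
(2829, [-36.6, 41.4], [-0.0, 18.2], [-16.3, 32.4])
(2810, [-36.5, -40.9], [0.1, -17.7], [-16.0, -31.8])
```

View pics/w25.png

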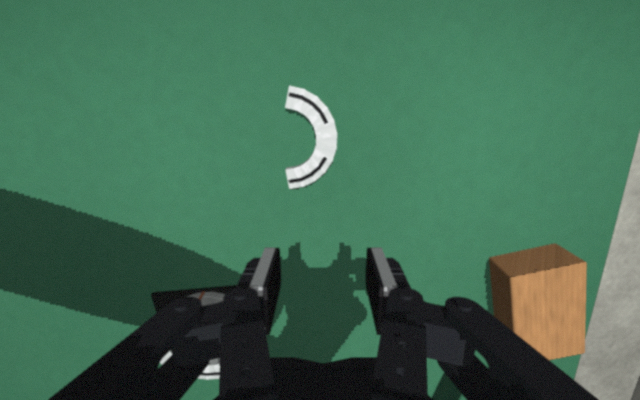

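View pics/f_w25.png

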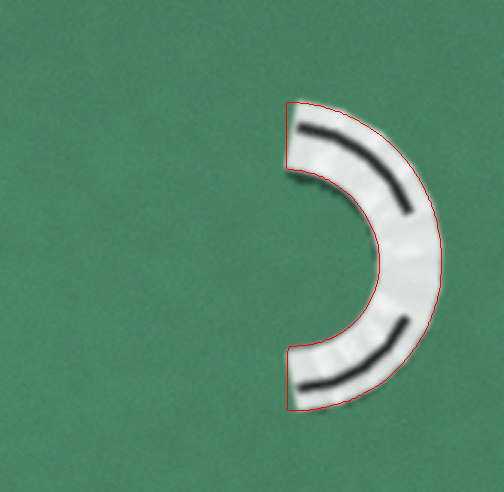

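Request:
carry_out([
  {"tx": 0.03,"ty": 0.2,"tz": -0.2,"yaw": -0.1},
  {"tx": 0.03,"ty": 0.2,"tz": -0.4,"yaw": -0.1},
  {"tx": 0.03,"ty": 0.2,"tz": -0.5,"yaw": -0.12},
  {"tx": 0.02,"ty": 0.21,"tz": -0.5,"yaw": 0},
  {"tx": 0,"ty": 0,"tz": -0.5,"yaw": 0},
  {"tx": 0,"ty": 0,"tz": -0.3,"yaw": 0},
  {"tx": 0,"ty": 0,"tz": 0,"yaw": 0},
  {"tx": 0,"ty": 0,"tz": 0,"yaw": 0},
  {"tx": 0,"ty": 0,"tz": 0,"yaw": 0},
])

```text
time: 30.85
ee_pos: [0.6375, -0.2365, 0.0748]
ee_rot: [0.483, 0.518, 0.481, -0.517]
ft_force: [0.5, 0.1, 0.6]
finger_gap: 0.0428
```

```bash
sed -i "s/<2800/<1800/; s/^GR={/GR={'tip':np.array([[-36.55,41.15],[.05,17.95],[-16.15,32.1]]),/" pose.py; python3 look.py w26; python3 - <<'E'
from pose import *
rel('w26',gpose('w26','tip',.01,(.6359,-.2352,np.radians(-4))))
E
```

```text
t 30.85 p [ 0.6375 -0.2365  0.0748] yawdeg -4.02 gap 0.0428 f [0.5 0.1 0.6] q [-0.5   0.47  1.67  0.    0.99 -0.43]
w26 tip n 1 origin [ 0.636  -0.2353] deg -3.76 res mm 0.28
   rel tool: along -1.5 lat 1.1 mm, dyaw 0.25
```

View pics/w26.png

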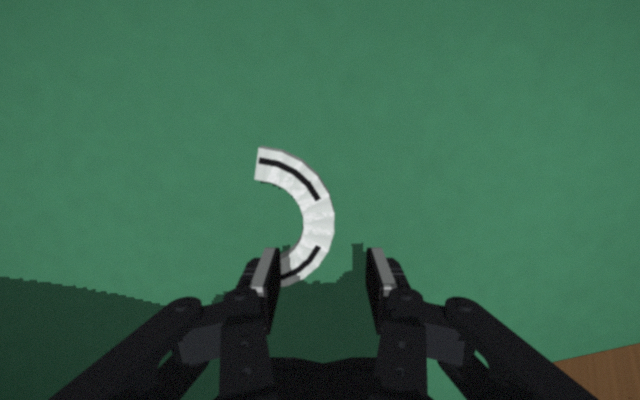

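Request:
carry_out([
  {"tx": -0.01,"ty": 0.015,"tz": -0.4,"yaw": 0},
  {"tx": 0,"ty": 0,"tz": -0.4,"yaw": 0},
  {"tx": 0,"ty": 0,"tz": -0.2,"yaw": 0},
  {"tx": 0,"ty": 0,"tz": -0.1,"yaw": 0},
  {"tx": 0,"ty": 0,"tz": 0,"yaw": 0},
  {"tx": 0,"ty": 0,"tz": 0,"yaw": 0},
])

```text
time: 31.5
ee_pos: [0.6365, -0.2356, 0.0189]
ee_rot: [0.483, 0.517, 0.482, -0.517]
ft_force: [-0.4, -0.1, 0.3]
finger_gap: 0.0425
```

Request:
carry_out([
  {"tx": 0,"ty": 0,"tz": 0,"yaw": 0},
  {"tx": 0,"ty": 0,"tz": 0,"yaw": 0},
  {"tx": 0,"ty": 0,"tz": 0,"yaw": 0},
  {"tx": 0,"ty": 0,"tz": 0,"yaw": 0},
  {"tx": 0,"ty": 0,"tz": 0,"yaw": 0},
], grip=0, force=50)

```text
time: 32.0
ee_pos: [0.6369, -0.2357, 0.0193]
ee_rot: [0.483, 0.518, 0.481, -0.517]
ft_force: [1.2, -0.0, 6.1]
finger_gap: 0.021
```

Request:
carry_out([
  {"tx": 0,"ty": 0,"tz": 0.1,"yaw": 0},
  {"tx": 0,"ty": 0,"tz": 0.3,"yaw": 0},
  {"tx": 0,"ty": 0,"tz": 0.6,"yaw": 0},
  {"tx": 0,"ty": 0,"tz": 0.8,"yaw": 0},
  {"tx": 0,"ty": 0,"tz": 0.8,"yaw": 0},
  {"tx": 0,"ty": 0,"tz": 0.7,"yaw": 0},
  {"tx": 0,"ty": 0,"tz": 0,"yaw": 0},
  {"tx": 0,"ty": 0,"tz": 0,"yaw": 0},
  {"tx": 0,"ty": 0,"tz": 0,"yaw": 0},
])

```text
time: 32.9
ee_pos: [0.6345, -0.2345, 0.1805]
ee_rot: [-0.481, -0.517, -0.484, 0.518]
ft_force: [-0.4, -0.5, -1.0]
finger_gap: 0.0206
```

```bash
python3 look.py w27; python3 - <<'E'
from pose import *
D=np.load('pics/w27.npy',allow_pickle=True).item()['s'];z=D['ee_pos'][2]-.009
rel('w27',gpose('w27','tip',z,(*D['ee_pos'][:2],np.radians(-4)),only=1))
E
```

```text
t 32.9 p [ 0.6345 -0.2345  0.1805] yawdeg -4.01 gap 0.0206 f [-0.4 -0.5 -1. ] q [-0.5   0.35  1.63 -0.    1.17 -0.43]
w27 tip n 1 origin [ 0.6369 -0.2337] deg -1.87 res mm 0.27
   rel tool: along 2.3 lat 0.9 mm, dyaw 2.14
```

View pics/w27.png

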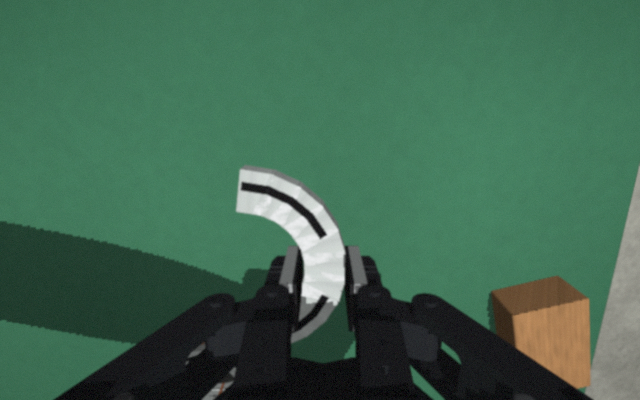

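Request:
carry_out([
  {"tx": 0,"ty": 0.3,"tz": 0,"yaw": -0.1},
  {"tx": -0.03,"ty": 0.6,"tz": 0,"yaw": -0.2},
  {"tx": -0.03,"ty": 0.8,"tz": 0,"yaw": -0.2},
  {"tx": -0.03,"ty": 0.9,"tz": 0,"yaw": -0.2},
  {"tx": -0.03,"ty": 0.9,"tz": 0,"yaw": -0.2},
  {"tx": -0.03,"ty": 0.9,"tz": 0,"yaw": -0.2},
  {"tx": -0.03,"ty": 0.9,"tz": 0.1,"yaw": -0.2},
  {"tx": -0.03,"ty": 0.9,"tz": 0.1,"yaw": -0.2},
  {"tx": -0.03,"ty": 0.8,"tz": 0,"yaw": -0.2},
  {"tx": -0.03,"ty": 0.5,"tz": 0,"yaw": 0},
  {"tx": 0,"ty": 0.2,"tz": 0,"yaw": 0},
  {"tx": 0,"ty": 0,"tz": 0,"yaw": 0},
])

```text
time: 34.15
ee_pos: [0.6214, 0.1513, 0.1917]
ee_rot: [-0.437, -0.555, -0.438, 0.556]
ft_force: [0.3, -1.4, -1.6]
finger_gap: 0.0211
```

Request:
carry_out([
  {"tx": 0,"ty": 0,"tz": 0,"yaw": 0},
  {"tx": 0,"ty": 0,"tz": 0,"yaw": 0},
])

```text
time: 34.35
ee_pos: [0.6224, 0.1484, 0.1925]
ee_rot: [-0.436, -0.556, -0.436, 0.557]
ft_force: [0.2, 0.3, -1.3]
finger_gap: 0.0212
```

```bash
python3 look.py w28 tip_stack; python3 - <<'E'
from pose import *
import fit
D=np.load('pics/w28.npy',allow_pickle=True).item()['s'];z=D['ee_pos'][2]-.009;y=rot(D['ee_rot'])[:,1]
rel('w28',gpose('w28','tip',z,(*D['ee_pos'][:2],np.arctan2(y[1],y[0])),only=1))
p,_=fit.fit('w28','tip',(.628,.262,np.radians(-14)),.005,.025,name='f_w28')
print(*grooves(canon('w28',.025,p)),sep='\n');gpose('w28','tip',.025,p)
E
```

```text
tip_stack [(0.82, [255.0, 65.0], 15387, [0.589, 0.268])]
t 34.35 p [0.6224 0.1484 0.1925] yawdeg -13.85 gap 0.0212 f [ 0.2  0.3 -1.3] q [ 0.08  0.26  1.72 -0.    1.17  0.32]
w28 tip n 1 origin [0.6168 0.1721] deg 47.59 res mm 11.96
   rel tool: along -11.1 lat 21.7 mm, dyaw 61.45
w28 tip origin [0.6305 0.2556] deg -14.06 cost 0.0731
(323, [-36.7, 40.5], [-31.4, 40.2], [-34.1, 40.4])
(2381, [-29.4, 39.4], [-0.1, 17.2], [-13.5, 30.0])
(2447, [-29.5, -41.1], [-0.1, -18.5], [-13.2, -31.0])
(313, [-36.6, -42.2], [-31.1, -41.3], [-33.9, -41.6])
w28 tip n 2 origin [0.6302 0.2551] deg -13.91 res mm 0.29
```

View pics/w28.png

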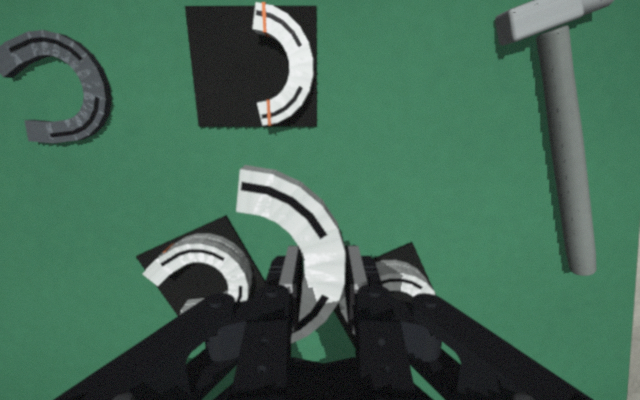

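View pics/f_w28.png

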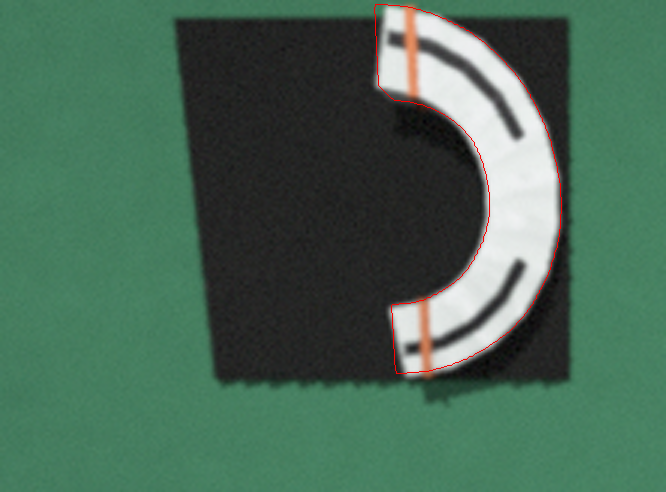

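Request:
carry_out([
  {"tx": 0.03,"ty": 0.4,"tz": -0.1,"yaw": -0.1},
  {"tx": 0.03,"ty": 0.6,"tz": -0.2,"yaw": -0.1},
  {"tx": 0.03,"ty": 0.55,"tz": -0.3,"yaw": -0.1},
  {"tx": 0.03,"ty": 0.4,"tz": -0.4,"yaw": -0.08},
  {"tx": 0,"ty": 0.17,"tz": -0.5,"yaw": 0},
  {"tx": 0,"ty": 0,"tz": -0.5,"yaw": 0},
  {"tx": 0,"ty": 0,"tz": -0.4,"yaw": 0},
  {"tx": 0,"ty": 0,"tz": -0.2,"yaw": 0},
  {"tx": 0,"ty": 0,"tz": 0,"yaw": 0},
  {"tx": 0,"ty": 0,"tz": 0,"yaw": 0},
  {"tx": 0,"ty": 0,"tz": 0,"yaw": 0},
  {"tx": 0,"ty": 0,"tz": 0,"yaw": 0},
])

```text
time: 35.65
ee_pos: [0.6293, 0.2559, 0.0645]
ee_rot: [0.426, 0.565, 0.425, -0.564]
ft_force: [0.0, -0.3, -0.4]
finger_gap: 0.0208
```

```bash
python3 look.py w29
```

```text
t 35.65 p [0.6293 0.2559 0.0645] yawdeg -15.94 gap 0.0208 f [ 0.  -0.3 -0.4] q [ 0.24  0.49  1.67 -0.    0.98  0.52]
```

View pics/w29.png

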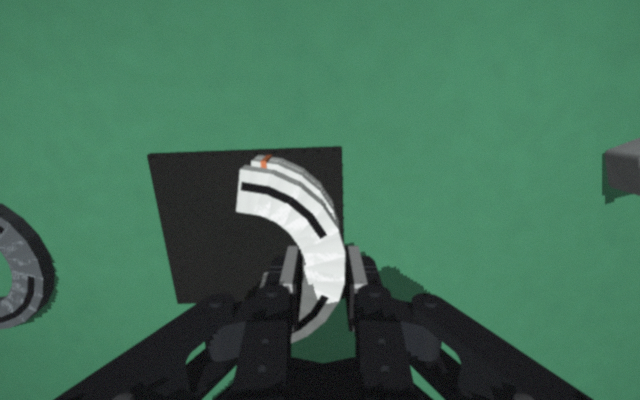

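Request:
carry_out([
  {"tx": -0.005,"ty": -0.025,"tz": -0.12,"yaw": 0},
  {"tx": 0,"ty": 0,"tz": -0.12,"yaw": 0},
  {"tx": 0,"ty": 0,"tz": -0.08,"yaw": 0},
  {"tx": 0,"ty": 0,"tz": -0.05,"yaw": 0},
  {"tx": 0,"ty": 0,"tz": 0,"yaw": 0},
  {"tx": 0,"ty": 0,"tz": 0,"yaw": 0},
  {"tx": 0,"ty": 0,"tz": 0,"yaw": 0},
])

```text
time: 36.4
ee_pos: [0.628, 0.2545, 0.0444]
ee_rot: [-0.426, -0.564, -0.426, 0.564]
ft_force: [-1.1, -0.5, 0.5]
finger_gap: 0.0208
```

```bash
python3 look.py w30
```

```text
t 36.4 p [0.628  0.2545 0.0444] yawdeg -15.92 gap 0.0208 f [-1.1 -0.5  0.5] q [ 0.24  0.51  1.68 -0.    0.95  0.51]
```

View pics/w30.png

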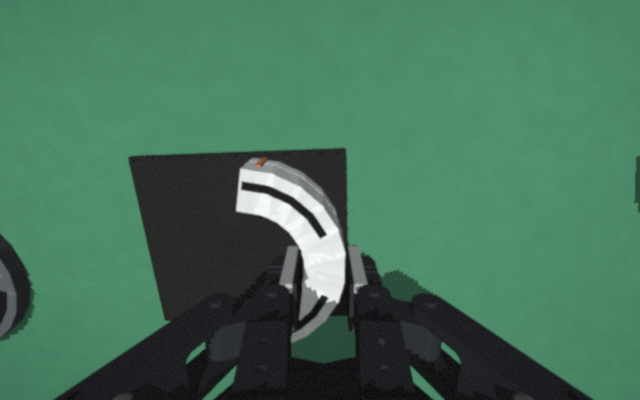

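Request:
carry_out([
  {"tx": 0.015,"ty": 0,"tz": -0.015,"yaw": 0},
  {"tx": 0,"ty": 0,"tz": 0,"yaw": 0},
  {"tx": 0,"ty": 0,"tz": 0,"yaw": 0},
])

```text
time: 36.75
ee_pos: [0.6289, 0.2547, 0.0443]
ee_rot: [0.426, 0.564, 0.426, -0.564]
ft_force: [-3.2, 0.2, 4.5]
finger_gap: 0.0208
```

Request:
carry_out([
  {"tx": 0,"ty": 0,"tz": 0,"yaw": 0},
  {"tx": 0,"ty": 0,"tz": 0,"yaw": 0},
  {"tx": 0,"ty": 0,"tz": 0,"yaw": 0},
  {"tx": 0,"ty": 0,"tz": 0.2,"yaw": 0},
  {"tx": 0,"ty": 0,"tz": 0.5,"yaw": 0},
  {"tx": 0,"ty": 0,"tz": 0.8,"yaw": 0},
  {"tx": 0,"ty": 0,"tz": 0.9,"yaw": 0},
  {"tx": 0,"ty": 0,"tz": 0.6,"yaw": 0},
  {"tx": 0,"ty": 0,"tz": 0,"yaw": 0},
  {"tx": 0,"ty": 0,"tz": 0,"yaw": 0},
  {"tx": 0,"ty": 0,"tz": 0,"yaw": 0},
], grip=0.5)

```text
time: 37.85
ee_pos: [0.6278, 0.2543, 0.1918]
ee_rot: [-0.425, -0.563, -0.426, 0.565]
ft_force: [-0.2, 0.2, -1.4]
finger_gap: 0.0428
```

```bash
python3 look.py w31; python3 - <<'E'
from pose import *
import fit
r=np.radians
gpose('w31','tip',.035,(.6302,.2551,r(-13.9)))
fit.fit('w31','tip',(.6302,.2551,r(-13.9)),.005,.035,name='f_w31')
E
```

```text
t 37.85 p [0.6278 0.2543 0.1918] yawdeg -15.93 gap 0.0428 f [-0.2  0.2 -1.4] q [0.24 0.34 1.62 0.   1.19 0.51]
w31 tip n 2 origin [0.6315 0.2552] deg -14.71 res mm 0.32
w31 tip origin [0.6309 0.2544] deg -15.2 cost 0.0794
```

View pics/w31.png

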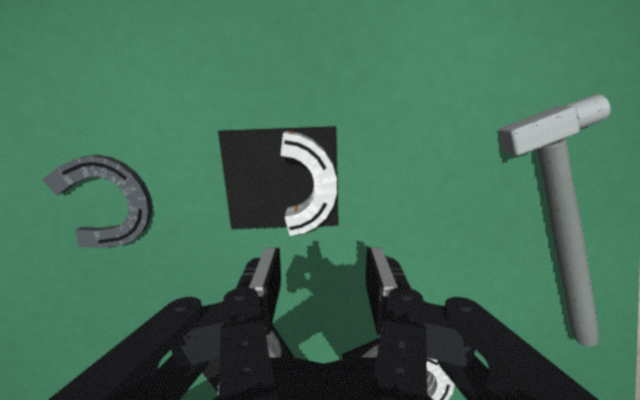

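View pics/f_w31.png

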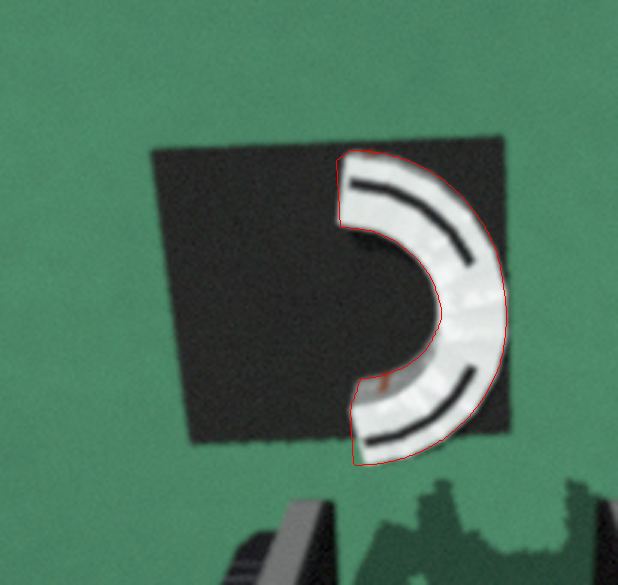

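Request:
carry_out([
  {"tx": -0.2,"ty": -0.4,"tz": 0,"yaw": 0.3},
  {"tx": -0.3,"ty": -0.6,"tz": 0,"yaw": 0.5},
  {"tx": -0.3,"ty": -0.7,"tz": 0,"yaw": 0.6},
  {"tx": -0.3,"ty": -0.7,"tz": 0,"yaw": 0.6},
  {"tx": -0.3,"ty": -0.7,"tz": 0,"yaw": 0.6},
  {"tx": -0.3,"ty": -0.7,"tz": 0,"yaw": 0.6},
  {"tx": -0.3,"ty": -0.7,"tz": 0,"yaw": 0.6},
  {"tx": -0.3,"ty": -0.7,"tz": 0,"yaw": 0.5},
  {"tx": -0.3,"ty": -0.5,"tz": 0,"yaw": 0.2},
  {"tx": 0,"ty": 0,"tz": 0,"yaw": 0},
  {"tx": 0,"ty": 0,"tz": 0,"yaw": 0},
  {"tx": 0,"ty": 0,"tz": 0,"yaw": 0},
])

```text
time: 39.1
ee_pos: [0.4988, -0.0298, 0.1928]
ee_rot: [0.541, 0.455, 0.542, -0.455]
ft_force: [0.6, 0.2, 0.5]
finger_gap: 0.043
```

```bash
python3 look.py w32; python3 - <<'E'
from pose import *
import fit
r=np.radians
gpose('w32','plain',.035,(.511,.083,r(11.5)))
gpose('w6','plain',.025,(.5101,.0828,r(11.1)))
fit.fit('w32','plain',(.511,.083,r(11.5)),.005,.035,name='f_w32')
from workcell import env
for n in('top','side'): cv2.imwrite(f'pics/{n}9.png',env.snapshot(n)['image'])
a=cv2.imread('pics/top9.png')[130:290,110:510];cv2.imwrite('pics/top9z.png',cv2.resize(a,None,fx=2,fy=2,interpolation=cv2.INTER_CUBIC))
E
```

```text
t 39.1 p [ 0.4988 -0.0298  0.1928] yawdeg 9.88 gap 0.043 f [0.6 0.2 0.5] q [-0.26 -0.05  2.05  0.    1.14 -0.44]
w32 plain n 2 origin [0.5117 0.0835] deg 11.65 res mm 0.76
w6 plain n 2 origin [0.5095 0.0819] deg 10.73 res mm 0.36
w32 plain origin [0.5118 0.0833] deg 11.24 cost 0.0828
```

View pics/f_w32.png

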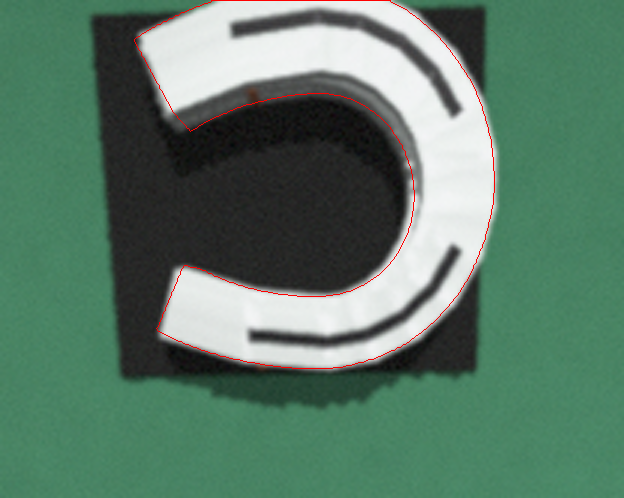

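View pics/top9z.png

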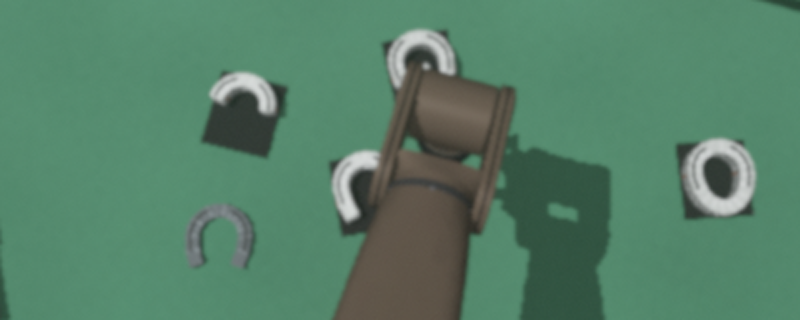

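View pics/side9.png

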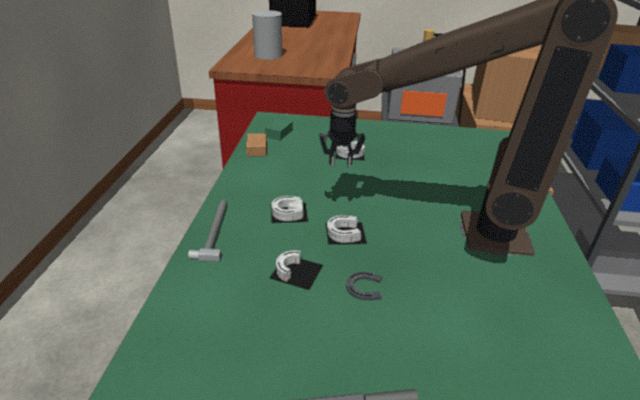

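```bash
python3 - <<'E'
from pose import *
for f,z in(('w6',.005),('w32',.005)):
    im=canon(f,z,(.5101,.0827,np.radians(11)))
    g=im.max(2).astype(int);d=(im[...,1].astype(int)-im[...,2])
    dark=((g<58)).astype(np.uint8)
    # right edge: along rows near y=-40..-48 ; left edge rows y -40..30; bottom edge
    def x(v): return v/4-115
    L=[];Rr=[];B=[]
    gr=im[...,1].astype(float)
    gr=cv2.GaussianBlur(gr,(5,5),0)
    for y in range(-40,20,4):
        row=gr[int((60-y)*4)]; i=np.where(row[10:150]<62)[0]
        j=i[0]+10; t=j-(62-row[j])/(row[j-1]-row[j]+1e-6) ; L.append((x(t),y))
    for xx in (-95,-90,-85,-80,-75,-70):
        col=gr[:,int((xx+115)*4)];i=[k for k in range(380,475) if col[k]<62 and col[k+1]>=62]
        if i: B.append((xx,60-i[-1]/4))
    L=np.array(L);B=np.array(B)
    print(f,'left edge at y=-10: fit',np.polyfit(L[:,1]+10,L[:,0],1).round(3),'bottom',np.polyfit(B[:,0]+80,B[:,1],1).round(3), np.round(L[:,0],1), np.round(B[:,1],1))
E
```

```text
w6 left edge at y=-10: fit [ 2.00000e-03 -1.02484e+02] bottom [-4.7000e-02 -5.2826e+01] [-102.4 -102.6 -102.6 -102.4 -102.6 -102.5 -102.4 -102.5 -102.4 -102.5
 -102.4 -102.4 -102.6 -102.5 -102.4] [-52.  -52.5 -53.  -52.2 -53.  -53.5]
w32 left edge at y=-10: fit [ 4.00000e-03 -1.02366e+02] bottom [-4.7000e-02 -5.2743e+01] [-102.5 -102.5 -102.5 -102.6 -102.3 -102.4 -102.3 -102.1 -102.4 -102.4
 -102.3 -102.4 -102.3 -102.3 -102.3] [-52.  -52.  -52.8 -53.  -53.  -53. ]
```

Request:
carry_out([
  {"tx": 0.05,"ty": 0.4,"tz": 0,"yaw": 0.1},
  {"tx": 0.06,"ty": 0.6,"tz": -0.2,"yaw": 0.1},
  {"tx": 0.06,"ty": 0.6,"tz": -0.3,"yaw": 0.05},
  {"tx": 0.06,"ty": 0.45,"tz": -0.4,"yaw": 0},
  {"tx": 0,"ty": 0.2,"tz": -0.5,"yaw": 0},
  {"tx": 0,"ty": 0,"tz": -0.5,"yaw": 0},
  {"tx": 0,"ty": 0,"tz": -0.4,"yaw": 0},
  {"tx": 0,"ty": 0,"tz": -0.1,"yaw": 0},
  {"tx": 0,"ty": 0,"tz": 0,"yaw": 0},
  {"tx": 0,"ty": 0,"tz": 0,"yaw": 0},
  {"tx": 0,"ty": 0,"tz": 0,"yaw": 0},
], grip=0.5)

```text
time: 40.35
ee_pos: [0.5115, 0.082, 0.0751]
ee_rot: [0.548, 0.449, 0.546, -0.448]
ft_force: [-0.4, -0.4, 0.3]
finger_gap: 0.0427
```

```bash
python3 look.py w33; python3 - <<'E'
from pose import *
rel('w33',gpose('w33','plain',.035,(.5117,.0835,np.radians(11.6))))
E
```

```text
t 40.35 p [0.5115 0.082  0.0751] yawdeg 11.29 gap 0.0427 f [-0.4 -0.4  0.3] q [-0.04  0.16  2.08  0.    0.9  -0.23]
w33 plain n 2 origin [0.5181 0.0943] deg 22.73 res mm 23.95
   rel tool: along 8.9 lat 10.7 mm, dyaw 11.44
```

View pics/w33.png

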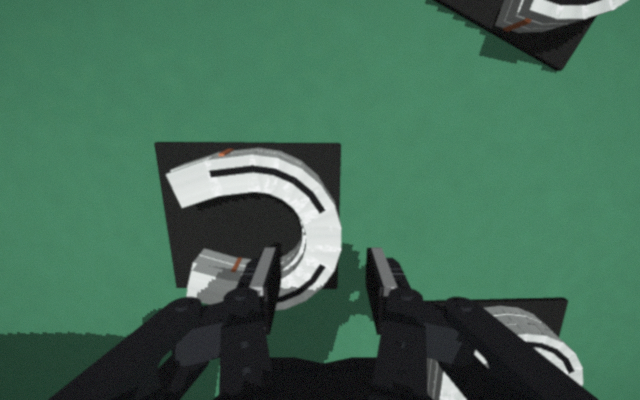

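Positioned over the shoe. Down to grasp height (about 31 mm).

Request:
carry_out([
  {"tx": -0.005,"ty": 0.015,"tz": -0.25,"yaw": 0},
  {"tx": 0,"ty": 0,"tz": -0.2,"yaw": 0},
  {"tx": 0,"ty": 0,"tz": -0.1,"yaw": 0},
  {"tx": 0,"ty": 0,"tz": -0.07,"yaw": 0},
  {"tx": 0,"ty": 0,"tz": 0,"yaw": 0},
  {"tx": 0,"ty": 0,"tz": 0,"yaw": 0},
])

```text
time: 41.0
ee_pos: [0.5101, 0.0828, 0.0425]
ee_rot: [0.547, 0.448, 0.547, -0.448]
ft_force: [-0.1, 0.3, 0.8]
finger_gap: 0.0429
```

Request:
carry_out([
  {"tx": 0,"ty": 0,"tz": 0,"yaw": 0},
  {"tx": 0,"ty": 0,"tz": 0,"yaw": 0},
  {"tx": 0,"ty": 0,"tz": 0,"yaw": 0},
  {"tx": 0,"ty": 0,"tz": 0,"yaw": 0},
  {"tx": 0,"ty": 0,"tz": 0,"yaw": 0},
], grip=0, force=50)

```text
time: 41.5
ee_pos: [0.5108, 0.0828, 0.0432]
ee_rot: [0.547, 0.449, 0.546, -0.448]
ft_force: [0.5, 0.6, 3.3]
finger_gap: 0.0209
```

Request:
carry_out([
  {"tx": 0,"ty": 0,"tz": 0.1,"yaw": 0},
  {"tx": -0.04,"ty": -0.03,"tz": 0,"yaw": -0.15},
  {"tx": 0,"ty": 0,"tz": 0,"yaw": 0},
  {"tx": 0,"ty": 0,"tz": 0,"yaw": 0},
  {"tx": 0,"ty": 0,"tz": 0,"yaw": 0},
])

```text
time: 42.0
ee_pos: [0.5077, 0.0813, 0.0472]
ee_rot: [0.543, 0.452, 0.544, -0.453]
ft_force: [-0.0, 0.1, -1.1]
finger_gap: 0.0206
```

```bash
python3 look.py w34; python3 - <<'E'
from pose import *
D=np.load('pics/w34.npy',allow_pickle=True).item()['s'];z=D['ee_pos'][2]-.008
print(*grooves(canon('w34',z,(*D['ee_pos'][:2],np.radians(10.4)))),sep='\n')
rel('w34',gpose('w34','plain',z,(*D['ee_pos'][:2],np.radians(10.4)),only=1))
E
```

```text
t 42.0 p [0.5077 0.0813 0.0472] yawdeg 10.43 gap 0.0206 f [-0.   0.1 -1.1] q [-0.04  0.2   2.09 -0.    0.85 -0.22]
(1274, [-33.2, 50.0], [6.9, 23.2], [-11.1, 40.7])
(4690, [-59.9, 39.2], [1.8, 18.5], [-26.5, 35.4])
w34 plain n 1 origin [0.5128 0.0878] deg 15.98 res mm 2.26
   rel tool: along 6.2 lat 5.5 mm, dyaw 5.55
```

View pics/w34.png

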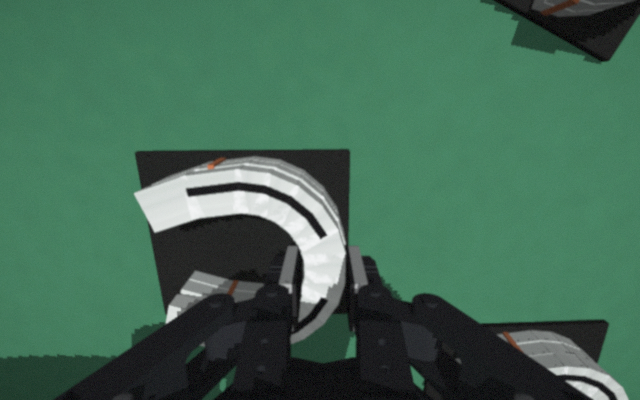

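Request:
carry_out([
  {"tx": 0.018,"ty": 0,"tz": -0.06,"yaw": 0},
  {"tx": 0,"ty": 0,"tz": -0.03,"yaw": 0},
  {"tx": 0,"ty": 0,"tz": -0.01,"yaw": 0},
  {"tx": 0,"ty": 0,"tz": 0,"yaw": 0},
  {"tx": 0,"ty": 0,"tz": 0,"yaw": 0},
])

```text
time: 42.55
ee_pos: [0.5091, 0.0813, 0.0432]
ee_rot: [0.543, 0.452, 0.544, -0.453]
ft_force: [-2.5, 0.4, 5.6]
finger_gap: 0.021
```

Contact. Release, rise, move back to the reference viewpoint.

Request:
carry_out([
  {"tx": 0,"ty": 0,"tz": 0,"yaw": 0},
  {"tx": 0,"ty": 0,"tz": 0,"yaw": 0},
  {"tx": 0,"ty": 0,"tz": 0,"yaw": 0},
  {"tx": 0,"ty": 0,"tz": 0.2,"yaw": 0},
  {"tx": 0,"ty": 0,"tz": 0.5,"yaw": 0},
  {"tx": 0,"ty": 0,"tz": 0.8,"yaw": 0},
  {"tx": 0,"ty": 0,"tz": 0.9,"yaw": 0},
  {"tx": 0,"ty": 0,"tz": 0.6,"yaw": 0},
  {"tx": 0,"ty": -0.6,"tz": 0,"yaw": 0},
  {"tx": -0.1,"ty": -0.8,"tz": 0,"yaw": 0},
  {"tx": -0.1,"ty": -0.7,"tz": 0,"yaw": 0},
  {"tx": 0,"ty": -0.15,"tz": 0,"yaw": 0},
], grip=0.5)

```text
time: 43.75
ee_pos: [0.4987, -0.0337, 0.1935]
ee_rot: [0.543, 0.453, 0.542, -0.453]
ft_force: [0.4, -0.5, 0.3]
finger_gap: 0.0429
```

Request:
carry_out([
  {"tx": 0,"ty": 0,"tz": 0,"yaw": 0},
  {"tx": 0,"ty": 0,"tz": 0,"yaw": 0},
  {"tx": 0,"ty": 0,"tz": 0,"yaw": 0},
])

```text
time: 44.05
ee_pos: [0.499, -0.0301, 0.1926]
ee_rot: [0.544, 0.452, 0.544, -0.452]
ft_force: [0.8, 0.9, 0.1]
finger_gap: 0.0425
```

```bash
python3 look.py w35; python3 - <<'E'
from pose import *
import fit
gpose('w35','plain',.035,(.5097,.082,np.radians(11)))
fit.fit('w35','plain',(.5097,.082,np.radians(11)),.005,.035,name='f_w35')
E
```

```text
t 44.05 p [ 0.499  -0.0301  0.1926] yawdeg 10.5 gap 0.0425 f [0.8 0.9 0.1] q [-0.26 -0.05  2.05  0.    1.14 -0.45]
w35 plain n 2 origin [0.5104 0.0821] deg 10.91 res mm 0.81
w35 plain origin [0.5107 0.0825] deg 10.97 cost 0.0647
```

View pics/w35.png

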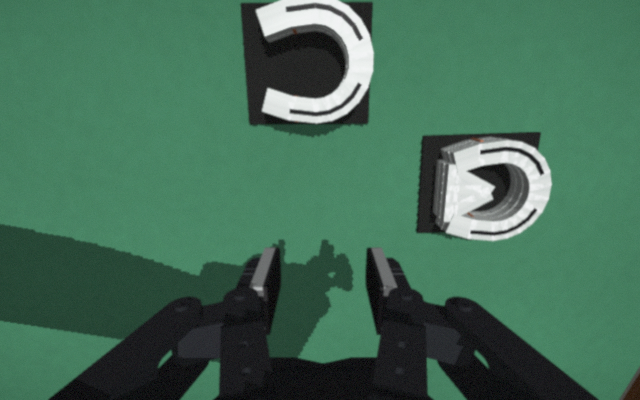

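```bash
python3 - <<'E'
from workcell import env
print(env.sign_off())
E
```

```text
the job is handed in; nothing more can be done
None
```

All four aluminium shoes are on their own stacks, toe over toe, placed in the order plain, egg bar, heart bar, tip. Each was lowered until light contact (about 5 N) before I let go. The job was handed in at about 44 s, with the gripper clear of everything.

My last wrist-camera checks compare each placed shoe with its stack:

| Shoe | Offset | Angle difference |
|---|---|---|
| Plain | about 1 mm | under 0.3° |
| Egg bar | about 1.3 mm | under 0.1° |
| Heart bar | about 0.8 mm | about 0.1° |
| Tip | about 1.3 mm | about 0.8° |

- **Plain shoe:** My first placing was about 2.7 mm and 0.9° off, so I gripped it again and moved it. The figures above are from after that.
- **Disagreement between checks:** I measured from the grooves in the shoes. A separate fit to the outlines differed from that by up to about 1.3 mm and 1.3°, which is within the camera calibration. One groove reading with the shoe in hand, over the stack, failed because the stack edges confused it, so I ignored it.
- **Different viewpoints:** The egg, heart and tip figures compare pictures taken from different positions, which adds about 1 mm of uncertainty.
- **Steel shoe:** I never touched it, and it looked unmoved in the overhead picture taken at 39 s.

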